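# Put the engraving kit away and latch the drawer

## Task

Clear the turntable for the night: pull the chest's drawer out well, lift everything that lies on the free-spinning turntable into the drawer, then push the drawer fully shut and only after that swing the brass latch all the way down over its front. If one of those things ends up on the bench, it goes into the drawer too; the red tin and the other tools that lie on the bench stay where they are.

Things in the scene. Friction and masses are not known exactly. Their poses are not given: they have to be found in the camera images.
- chest: Low brown wooden bench chest, 190 x 400 mm, 105 mm high, fixed, with a single drawer. Origin: centre of its underside; its -x side is the drawer side (95 mm from the origin), y runs along the front.
- chest_drawer0 (a joint): How far the drawer is pulled out, m: 0 is fully shut, 0.15 fully open. It slides along the chest's -x, with light friction (about 1 N), and stays where it is left.
- chest_drawer0_handle (a point): Middle of the brass bar handle on the drawer front: an 11 mm thick, 120 mm long bar along the chest's y, 35 mm in front of the drawer front, about 68 mm above the bench. It moves with the drawer.
- drawer_floor (a point): Middle of the drawer's inner floor, axes like the chest's; moves with the drawer. The floor is 22 mm above the bench, the inside measures 145 mm (x) by 358 mm (y), the walls rise 61 mm over the floor; things up to 60 mm high fit under the chest's top. The drawer front is 15 mm thick, from 79 to 94 mm in front of this point. With the drawer fully open, the whole inside is uncovered; the edge of the chest's top then stands 71 mm behind this point.
- latch (a joint): Angle of the brass swing latch on the chest's front top edge, rad: 0 stands straight up, it grows as the latch swings forward (to the chest's -x) and down; 1.57 points level forward; 3.14 (its stop) hangs straight down in front of the drawer front. About -0.35 leans back against its other stop. Light friction (0.04 N m): it stays where it is left.
- latch_hinge (a point): Pin of the latch: 102 mm in front of the chest's middle (7 mm before the shut drawer front), 175 mm to the chest's -y, 114 mm above the bench. The latch turns about the chest's y axis.
- latch_knob (a point): Centre of the 15 mm ball at the free end of the latch, 70 mm from the pin. The latch is a flat bar 22 mm wide (along the chest's y) and 5 mm thick.
- platter (a joint): Turn angle of the turntable's platter, rad, about the vertical; it spins almost without friction in either direction.
- platter_top (a point): Centre of the top face of the turntable: round pale wooden platter 310 mm across, 14 mm thick, on a dark foot; the top is 40 mm above the bench.
- cork_block: Cork block, 57 x 77 mm, 32 mm high (57 along its x, 77 along its y). Origin: centre of its underside. One of the kit.
- loupe: Eye loupe: black cup, 41 mm across at its upper rim and narrower below, 34 mm high. Origin: centre of its underside. One of the kit.
- graver: An engraver's burin: mushroom-shaped brown wooden handle head, thin neck, steel blade; it lies on its side. 90 mm long overall; highest at its head (33 mm). Origin: middle of the underside of its outline as it lies. Frame as it lies at zero yaw: the neck, about 16 mm thick and the best place to grip, at (5, 1, 12) mm from the origin; the axis from blade tip to head points along yaw 0.52 rad in this frame. One of the kit.
- chisel: Plain steel flat chisel, a 9 mm thick rod 125 mm long with one flattened end, lying flat. Origin: middle of its underside; it lies along yaw 1.65 rad of its frame. One of the kit.
- oilstone: Sharpening stone, a two-tone slab 50 mm wide, 150 mm long, 25 mm high. Origin: centre of its underside; it lies along yaw 1.99 rad of its frame. One of the kit.
- wax_tin: Round red tin, 68 mm across, 24 mm high, on the bench between chest and turntable. Origin: centre of its underside. Not part of the kit: leave it.

How it is judged:
By the outcome, as a careful person would: the job done as asked, in the order asked, and still so for the second after the job is handed in, with the robot touching nothing.
Of cork_block, loupe, graver, chisel, oilstone only 3 to 5 are there at a start; the rules pass over those that are not, and their reading is None.
At some moment in a run one of cork_block, loupe, graver, chisel may be knocked a few centimetres aside while the robot is not near it.
Once in a run the grip may slacken for a moment while it holds something.
It also fails if it takes over 210 s, if anything falls off the work surface, if the arm or the gripper's body presses on something with over 40 N, if the wrist force passes 120 N, or if a joint passes its speed limit or range.

## Robot

A 6-joint arm with a two-finger parallel gripper is mounted at the origin on a cart in front of the work surface, level with it; the furniture and walls round the work are solid. World frame = base frame: x ahead of the robot, y to its left, z up, the work surface at z = 0. Lengths are in m, angles in rad, forces in N, time in s.
With the tool pointing down it reaches from about 0.375 to 0.975 m from the base axis. Payload 3.8 kg.
Tool frame: the origin (TCP) lies at the very end of the fingers, on their centre line; the grasp point (between the pads) lies 19 mm behind it (manip.tcp_to_grasp is the distance from the TCP to the grasp point, in m); z points along the fingers, y is the direction in which the jaws open and shut (so a half turn about z gives the same grasp; the last joint's range is limited). The gripper opens to 88 mm and grips with 3 to 60 N. Pads are 18 mm wide; open, the fingers measure 123 mm over their backs; the gripper's body (75 mm by 187 mm) begins 45 mm behind the grasp point.
Start: joints at [-1.358, 0.264, 1.604, -0, 1.274, -0.037], TCP at [0.167, -0.654, 0.239] pointing down, gripper open.
Joint ranges: [-2.63, 2.63], [-0.94, 2.18], [0.31, 2.57], [-1.31, 4.45], [0, 2.66], [-2.55, 2.55]. Speed limits (rad/s): [2.57, 2.57, 3.14, 3.14, 3.14, 3.14].

## Interface

Orientations are given as a 3x3 rotation matrix whose columns are the frame's x, y, z axes.
In Python, from rig import manip, optics, workorder gives the robot as it stands.
- The arm moves only by the tool move_arm, never from a script. Its arguments are lists of equal length, an entry for each row: "delta_pos": the shift along the world's x, y, z in cm, a list of three; "spin": the turn about the world's z in rad. A call has 1 to 5 rows; each row shifts and turns the commanded pose from where the row before left it; what a row does not reach is not made up. A row lasts 1/10 s, in which the tool goes at most 50 mm and 8.59 degrees, less where a joint would pass 70% of its speed; a pose out of reach is approached as far as the arm can. A call is refused whole if a number of a shift passes 5 or a number of a turn 0.15, either way. A call with a gripper value outside its range is refused whole. "jaw" is the closure, from -1 (fully open) to 1 (shut), set as the call begins (left out, the last holds). The fingers move at their own pace and stop on an object; "grip_force" is the grip in N (left out, the last holds). Time passes only in rows, so rows that do not move let the fingers close. It gives the time, the measured TCP pose, the force and the opening at its end, in the units of the state.
- manip.observe(): the state, without advancing time (a new reading comes with each control period).
- optics.read_camera(name): name is "scene" or "top"; returns the picture (400x640x3 uint8, red, green, blue); there is no depth.
- optics.calibration(name): a dict with "camera_matrix" (3x3 intrinsics, pixels), "distortion" ([k1, k2, p1, p2, k3] as OpenCV has them; the pictures are not rectified), "camera_from_world" (4x4, takes a point from world to camera coordinates). Camera axes: x right, y up, looking along -z (the intrinsics and any distortion apply to the point x, -y, -z); pixel columns grow to the right and rows downward; lengths in m; the calibration is good to about 2 mm. A picture is of the moment at which its call begins. calibration takes no time and is no camera call.
- workorder.job_done(): hands the job in, once; it reports no verdict.
The state is a dict: "time": time; "joint_pos": joint angles; "qvel": joint speeds; "joint_torque": joint torques, N m; "tcp_pos": TCP position; "eef_rot": TCP orientation; "wrist_force": force on the tool from outside, world axes, zero at the start; "moment": the same for the moment, N m; "finger_gap": opening from 0.0 (shut) to 1.0 (fully open).
Only numpy, scipy, OpenCV 4.12 (cv2) and the standard library are available. Lean on these libraries where they do the work, as an engineer would, in place of code of your own. Each camera call takes 0.05 s, during which the arm holds its last target. There are 200 camera calls.

## Working session

There is one attempt and no reset: what is moved stays moved. The work goes in short steps, Python scripts to look and compute and a tool call to move; the robot and the scene stay as the last step left them, time stands still between calls to the robot, and variables do not carry over. Pictures are saved under pics/ and viewed, about 12 in all and at most 16, crops included, and the job is handed in when it is done.

Besides the shell and the picture viewer there is one more tool, called after "Emit:" in YAML: its name, and indented under it one key for each argument. move_arm: Moves the arm, as the interface text tells. Its arguments: {"type":"object","properties":{"delta_pos":{"type":"array","items":{"type":"array","items":{"type":"number"}}},"spin":{"type":"array","items":{"type":"number"}},"jaw":{"type":"number"},"grip_force":{"type":"number"}},"required":["delta_pos","spin"]}

```bash
ls; mkdir -p pics; cat > h.py <<'E'
import numpy as np, cv2
from rig import manip, optics, workorder
def snap(n,f=None):
    im=optics.read_camera(n)
    if f: cv2.imwrite('pics/'+f,cv2.cvtColor(im,cv2.COLOR_RGB2BGR))
    return im
def ray(n,uv):
    c=optics.calibration(n);K=np.array(c['camera_matrix']);D=np.array(c['distortion']);T=np.array(c['camera_from_world'])
    p=cv2.undistortPoints(np.array(uv,float).reshape(-1,1,2),K,D).reshape(-1,2)
    d=np.c_[p[:,0],-p[:,1],-np.ones(len(p))]@T[:3,:3]
    o=-T[:3,:3].T@T[:3,3]
    return o,d
def onz(n,uv,z):
    o,d=ray(n,uv); z=np.broadcast_to(z,len(d)); return o+d*((z-o[2])/d[:,2])[:,None]
def proj(n,P):
    c=optics.calibration(n);K=np.array(c['camera_matrix']);D=np.array(c['distortion']);T=np.array(c['camera_from_world'])
    P=np.array(P,float).reshape(-1,3)@T[:3,:3].T+T[:3,3]
    return cv2.projectPoints((P*[1,-1,-1]).reshape(-1,1,3),np.zeros(3),np.zeros(3),K,D)[0].reshape(-1,2)
E
python3 - <<'E'
from h import *
np.set_printoptions(precision=3,suppress=True)
snap('top','top0.png');snap('scene','scene0.png')
for n in('top','scene'):
    c=optics.calibration(n);print(n,c['camera_matrix'],c['distortion'],c['camera_from_world'],ray(n,[[320,200]]))
s=manip.observe();print(s, manip.tcp_to_grasp)
E
```

```text
pics
top [[449.795   0.    317.847]
 [  0.    449.795 194.81 ]
 [  0.      0.      1.   ]] [-0.057  0.     0.     0.     0.   ] [[-0.    -1.    -0.019 -0.014]
 [ 0.994 -0.002  0.11  -0.55 ]
 [-0.11  -0.018  0.994 -1.232]
 [ 0.     0.     0.     1.   ]] (array([ 0.411, -0.038,  1.284]), array([[ 0.099,  0.014, -0.995]]))
scene [[482.498   0.    318.16 ]
 [  0.    482.498 203.897]
 [  0.      0.      1.   ]] [-0.095  0.     0.     0.     0.   ] [[-0.452 -0.892  0.013  0.216]
 [ 0.543 -0.263  0.797 -0.415]
 [-0.707  0.368  0.603 -1.086]
 [ 0.     0.     0.     1.   ]] (array([-0.446,  0.483,  0.983]), array([[ 0.71 , -0.374, -0.597]]))
{'time': 0.1, 'joint_pos': array([-1.358,  0.265,  1.605, -0.   ,  1.274, -0.037]), 'qvel': array([ 0.002, -0.002, -0.001,  0.   ,  0.   ,  0.   ]), 'joint_torque': array([  0.   , -50.362, -35.807,   0.073,   0.023,  -0.   ]), 'tcp_pos': array([ 0.167, -0.653,  0.238]), 'eef_rot': array([[ 0.969,  0.247, -0.   ],
       [ 0.247, -0.969,  0.002],
       [ 0.   , -0.002, -1.   ]]), 'wrist_force': array([ 0.13 ,  0.163, -0.508]), 'moment': array([0.007, 0.037, 0.054]), 'finger_gap': 0.999707578604529} 0.0187
```

View pics/top0.png

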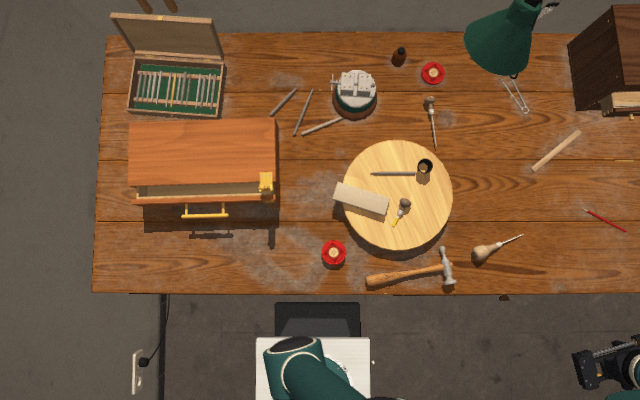

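View pics/scene0.png

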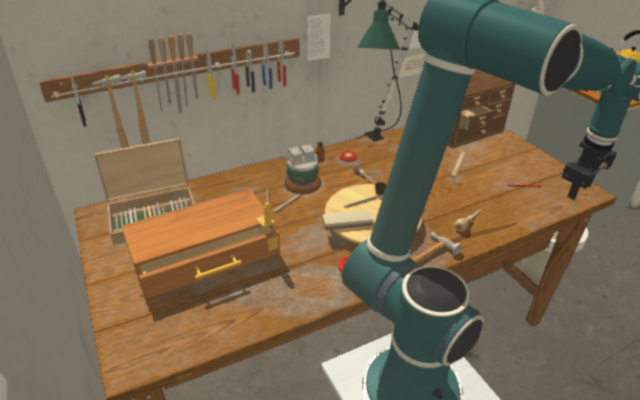

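The top view shows the chest at (130–275, 120–205), with its drawer already slightly open and the latch standing near (266,185). The platter is centred at about (398,195). On it are the oilstone (360,201), chisel (395,174), loupe (425,166) and graver (403,210). There is no cork block. The red tin is at (333,252). I'll take an enlarged view next.

```bash
python3 - <<'E'
import cv2
im=cv2.imread('pics/top0.png')
cv2.imwrite('pics/crop0.png',cv2.resize(im[110:275,325:465],None,fx=3.6,fy=3.6,interpolation=cv2.INTER_CUBIC))
cv2.imwrite('pics/crop1.png',cv2.resize(im[105:255,115:285],None,fx=4,fy=4,interpolation=cv2.INTER_CUBIC))
E
```

```text
(no output)
```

View pics/crop0.png

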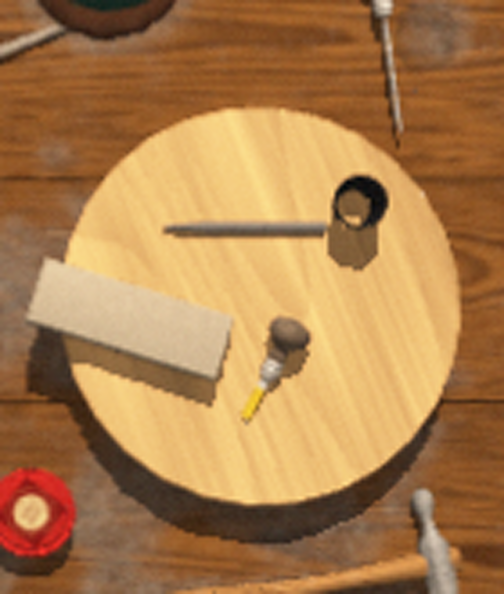

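View pics/crop1.png

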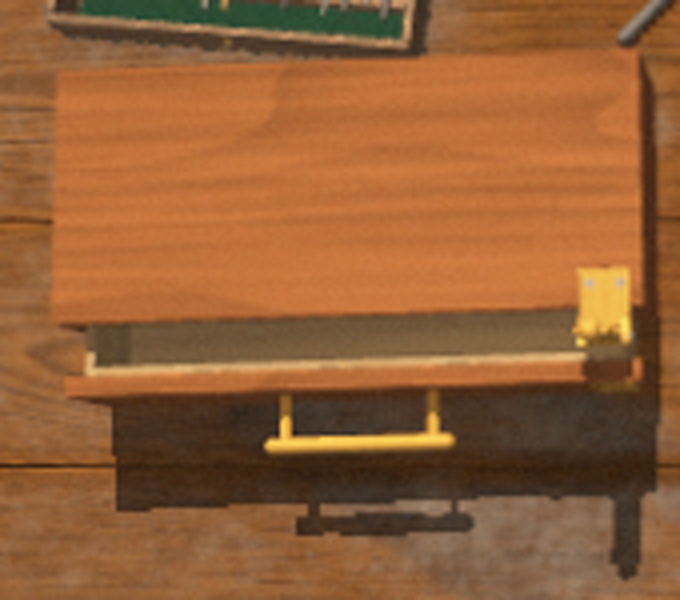

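The crops give clean outlines. The platter items are as listed, and the oilstone overhangs the platter's left rim. The drawer is about 25 mm open, with its handle bar running from crop pixel (265,445) to (455,440). The latch is near crop pixel (602,340).

```bash
python3 - <<'E'
from h import *
np.set_printoptions(precision=4,suppress=True)
im=cv2.imread('pics/top0.png')
c1=lambda p:[(x/4+115,y/4+105) for x,y in p]
c0=lambda p:[(x/3.6+325,y/3.6+110) for x,y in p]
print('chest top',onz('top',c1([(55,72),(640,52),(645,302),(52,325)]),.105))
print('handle',onz('top',c1([(268,446),(452,440)]),.068+.0055))
print('front outer edge L,R',onz('top',c1([(67,395),(640,380)]),.09), 'hinge',onz('top',c1([(603,345)]),.114))
print('tin',onz('top',c0([(34,513)]),.024))
print('platter L R T B',onz('top',c0([(65,305),(460,300),(262,107),(260,504)]),.04))
print('stone top corners',onz('top',c0([(48,258),(233,318),(215,378),(27,322)]),.065))
print('chisel',onz('top',c0([(163,230),(327,229)]),.045))
print('loupe rim L R T B',onz('top',c0([(333,202),(388,200),(361,174),(361,229)]),.074))
print('graver head, neck, ferrule, tip',onz('top',c0([(290,336),(278,355),(270,373),(246,420)]),[.06,.052,.05,.043]))
E
```

```text
chest top [[0.7407 0.5019 0.105 ]
 [0.7505 0.0992 0.105 ]
 [0.58   0.0939 0.105 ]
 [0.5659 0.495  0.105 ]]
handle [[0.4864 0.3543 0.0735]
 [0.4905 0.2278 0.0735]]
front outer edge L,R [[0.5199 0.489  0.09  ]
 [0.5295 0.0984 0.09  ]] hinge [[0.5503 0.1203 0.114 ]]
tin [[ 0.389  -0.0611  0.024 ]]
platter L R T B [[ 0.5489 -0.0854  0.04  ]
 [ 0.5521 -0.391   0.04  ]
 [ 0.7046 -0.2408  0.04  ]
 [ 0.3959 -0.2332  0.04  ]]
stone top corners [[ 0.582  -0.0718  0.065 ]
 [ 0.5359 -0.2114  0.065 ]
 [ 0.4905 -0.197   0.065 ]
 [ 0.5332 -0.0556  0.065 ]]
chisel [[ 0.6065 -0.1613  0.045 ]
 [ 0.607  -0.2882  0.045 ]]
loupe rim L R T B [[ 0.6231 -0.2874  0.074 ]
 [ 0.6245 -0.3292  0.074 ]
 [ 0.6446 -0.3093  0.074 ]
 [ 0.6024 -0.3081  0.074 ]]
graver head, neck, ferrule, tip [[ 0.5226 -0.2551  0.06  ]
 [ 0.5088 -0.247   0.052 ]
 [ 0.4953 -0.241   0.05  ]
 [ 0.4598 -0.2231  0.043 ]]
```

Emit:
move_arm:
  delta_pos:
    - [3.4, 3.6, 0]
    - [3.4, 3.6, 0]
    - [3.4, 3.6, 0]
    - [3.4, 3.6, 0]
    - [3.4, 3.6, 0]
  spin: [-0.05, -0.05, -0.05, -0.05, -0.02]
  jaw: 1
  grip_force: 20

```text
time: 0.6
tcp_pos: [0.3376, -0.4722, 0.2382]
eef_rot: [[1.0, 0.028, -0.0], [0.028, -1.0, 0.001], [-0.0, -0.001, -1.0]]
wrist_force: [0.8, -0.6, -0.3]
finger_gap: 0.571
```

Emit:
move_arm:
  delta_pos:
    - [3.4, 3.6, 0]
    - [3.4, 3.6, 0]
    - [1.2, 4.8, 0]
    - [1.2, 4.8, 0]
    - [1.2, 4.8, 0]
  spin: [0, 0, 0, 0, 0]

```text
time: 1.1
tcp_pos: [0.4409, -0.2559, 0.2382]
eef_rot: [[1.0, 0.03, -0.001], [0.03, -1.0, 0.001], [-0.001, -0.001, -1.0]]
wrist_force: [1.0, -0.1, -0.6]
finger_gap: 0.116
```

Emit:
move_arm:
  delta_pos:
    - [1.2, 4.8, 0]
    - [1.2, 4.8, 0]
    - [1.2, 4.8, 0]
    - [1.2, 4.8, 0]
    - [1.2, 4.8, 0]
  spin: [0, 0, 0, 0, 0]

```text
time: 1.6
tcp_pos: [0.5006, -0.016, 0.2385]
eef_rot: [[1.0, 0.03, -0.0], [0.03, -1.0, -0.0], [-0.0, 0.0, -1.0]]
wrist_force: [1.0, -0.2, 0.2]
finger_gap: 0.007
```

Emit:
move_arm:
  delta_pos:
    - [0.2, 4.9, 0]
    - [0.2, 4.9, 0]
    - [0.2, 4.9, 0]
    - [0.1, 4.9, 0]
    - [0.1, 4.9, 0]
  spin: [0, 0, 0, 0, 0]

```text
time: 2.1
tcp_pos: [0.5082, 0.2289, 0.2384]
eef_rot: [[1.0, 0.03, -0.0], [0.03, -1.0, -0.0], [-0.0, 0.0, -1.0]]
wrist_force: [-0.1, 0.0, 0.5]
finger_gap: 0.005
```

Emit:
move_arm:
  delta_pos:
    - [0, 4.5, 0]
    - [0, 1.75, 0]
    - [0, 0, -4]
    - [0, 0, -4]
    - [0, 0, -3]
  spin: [0, 0, 0, 0, 0]

```text
time: 2.6
tcp_pos: [0.5076, 0.2884, 0.126]
eef_rot: [[1.0, 0.03, -0.002], [0.03, -1.0, -0.002], [-0.002, 0.002, -1.0]]
wrist_force: [0.4, -0.4, 0.0]
finger_gap: 0.003
```

```bash
python3 - <<'E'
from h import *
t=snap('top');s=snap('scene')
a=t[110:260,120:300];b=s[150:330,100:320]
a=cv2.resize(a,(600,500));b=cv2.resize(b,(600,491))
cv2.imwrite('pics/h1.png',cv2.cvtColor(cv2.resize(np.vstack([a,b]),None,fx=.6,fy=.6),cv2.COLOR_RGB2BGR))
print(manip.observe()['tcp_pos'])
E
```

```text
[0.50478654 0.28664732 0.12295711]
```

View pics/h1.png

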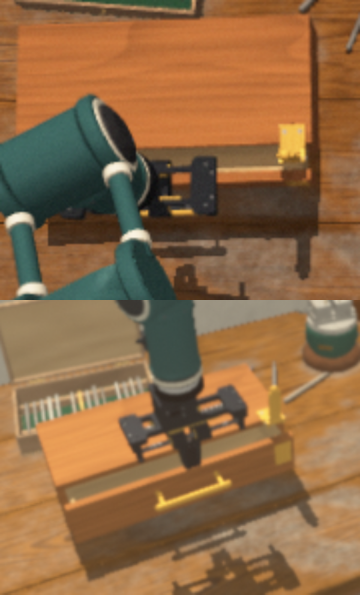

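The closed fingers are above the drawer front near the middle of the handle. The gripper body's long side lies along the jaw axis, and the latch stands upright, clear of it.

Emit:
move_arm:
  delta_pos:
    - [0, 0, 0]
    - [0, 0, 0]
  spin: [0, 0]

```text
time: 2.9
tcp_pos: [0.5104, 0.2897, 0.131]
eef_rot: [[1.0, 0.029, 0.003], [0.029, -1.0, 0.001], [0.003, -0.001, -1.0]]
wrist_force: [-0.4, -0.4, 0.1]
finger_gap: 0.007
```

Emit:
move_arm:
  delta_pos:
    - [0, 0, -1.2]
    - [0, 0, -2.0]
    - [0, 0, -2.0]
    - [0, 0, -2.0]
    - [0, 0, -1.0]
  spin: [0, 0, 0, 0, 0]

```text
time: 3.4
tcp_pos: [0.5085, 0.2892, 0.0457]
eef_rot: [[1.0, 0.03, -0.001], [0.03, -1.0, -0.0], [-0.001, 0.0, -1.0]]
wrist_force: [0.1, -0.6, -1.0]
finger_gap: 0.004
```

Emit:
move_arm:
  delta_pos:
    - [-0.3, 0, 0]
    - [-0.8, 0, 0]
    - [-1.2, 0, 0]
    - [-1.5, 0, 0]
    - [-1.5, 0, 0]
  spin: [0, 0, 0, 0, 0]

```text
time: 3.9
tcp_pos: [0.4551, 0.2897, 0.0477]
eef_rot: [[1.0, 0.03, 0.001], [0.03, -1.0, 0.001], [0.001, -0.001, -1.0]]
wrist_force: [1.7, -1.1, 1.0]
finger_gap: 0.009
```

Emit:
move_arm:
  delta_pos:
    - [-1.5, 0, 0]
    - [-1.5, -0.1, 0]
    - [-1.4, 0, 0]
    - [-1.2, -0.1, 0]
    - [-0.6, 0, 0]
  spin: [0, 0, 0, 0, 0]

```text
time: 4.4
tcp_pos: [0.392, 0.2871, 0.0464]
eef_rot: [[1.0, 0.03, -0.001], [0.03, -1.0, -0.001], [-0.001, 0.001, -1.0]]
wrist_force: [2.4, -1.0, -0.6]
finger_gap: 0.007
```

Emit:
move_arm:
  delta_pos:
    - [-0.4, 0, 0]
    - [-0.3, 0, 0]
    - [-0.2, 0, 0]
  spin: [0, 0, 0]

```text
time: 4.7
tcp_pos: [0.3886, 0.2873, 0.0468]
eef_rot: [[0.999, 0.032, 0.008], [0.032, -0.999, 0.0], [0.008, 0.0, -1.0]]
wrist_force: [17.2, -4.0, -13.0]
finger_gap: 0.003
```

Emit:
move_arm:
  delta_pos:
    - [0.8, 0, 0]
    - [0.2, 0, 1]
    - [0, 0, 4]
    - [0, 0, 5]
    - [0, 0, 4]
  spin: [0, 0, 0, 0, 0]
  jaw: -1

```text
time: 5.2
tcp_pos: [0.3948, 0.2877, 0.1895]
eef_rot: [[1.0, 0.029, 0.0], [0.029, -1.0, 0.001], [0.0, -0.001, -1.0]]
wrist_force: [0.7, -0.3, 0.7]
finger_gap: 0.432
```

```bash
cat >> h.py <<'E'
def pl(f=None):
    t=snap('top');a=cv2.resize(t[110:275,325:465],None,fx=3.6,fy=3.6,interpolation=cv2.INTER_CUBIC)
    b=cv2.resize(t[105:255,115:285],None,fx=2.5,fy=2.5,interpolation=cv2.INTER_CUBIC)
    return t
def c0(p): return [(x/3.6+325,y/3.6+110) for x,y in p]
def c1(p,k=4): return [(x/k+115,y/k+105) for x,y in p]
E
python3 - <<'E'
from h import *
t=snap('top')
a=cv2.resize(t[100:290,120:460],None,fx=2.3,fy=2.3,interpolation=cv2.INTER_CUBIC)
cv2.imwrite('pics/p2.png',cv2.cvtColor(a,cv2.COLOR_RGB2BGR))
s=manip.observe();print(s['tcp_pos'],s['joint_pos'])
E
```

```text
[0.39853499 0.29010376 0.19698125] [ 5.78331903e-01 -6.08760868e-02  2.03906179e+00  5.64698151e-04
  1.15122515e+00  2.11936942e+00]
```

View pics/p2.png

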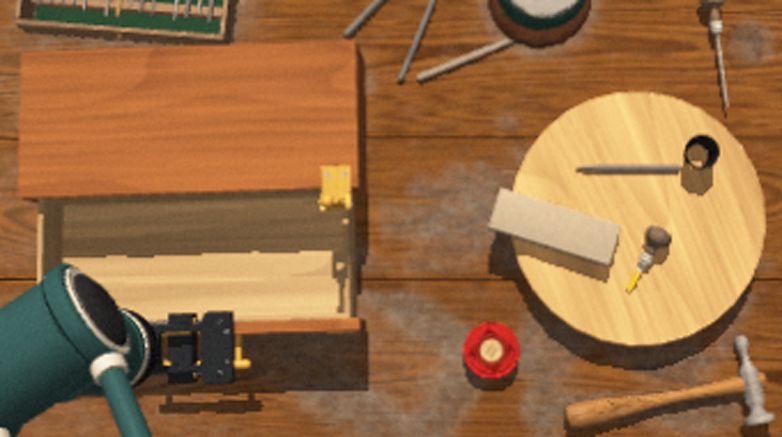

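The drawer is fully open and nothing on the platter has moved. The tin is untouched. I'll fetch the oilstone first.

Emit:
move_arm:
  delta_pos:
    - [0.7, -2.2, 0]
    - [1.45, -4.4, 0]
    - [1.45, -4.4, 0]
    - [1.45, -4.4, 0]
    - [1.45, -4.4, 0]
  spin: [0.06, 0.13, 0.13, 0.13, 0.13]

```text
time: 5.75
tcp_pos: [0.4581, 0.0946, 0.1873]
eef_rot: [[0.827, 0.562, 0.0], [0.562, -0.827, 0.001], [0.0, -0.0, -1.0]]
wrist_force: [1.0, 0.4, -0.2]
finger_gap: 0.932
```

Emit:
move_arm:
  delta_pos:
    - [1.45, -4.4, 0]
    - [1.45, -4.4, 0]
    - [1.45, -4.4, 0]
    - [1.45, -4.4, 0]
    - [1.1, -3.3, -1]
  spin: [0.13, 0.13, 0.13, 0.13, 0.1]

```text
time: 6.25
tcp_pos: [0.5282, -0.1141, 0.1786]
eef_rot: [[0.354, 0.935, 0.003], [0.935, -0.354, -0.001], [0.001, 0.003, -1.0]]
wrist_force: [0.4, 0.3, 0.3]
finger_gap: 0.998
```

Emit:
move_arm:
  delta_pos:
    - [0.45, -1.45, -1]
    - [0, 0, -2]
    - [0, 0, -2]
    - [0, 0, -1]
    - [0, 0, 0]
  spin: [0.035, 0, 0, 0, 0]

```text
time: 6.75
tcp_pos: [0.5296, -0.1253, 0.1151]
eef_rot: [[0.324, 0.946, -0.004], [0.946, -0.324, 0.001], [0.0, -0.004, -1.0]]
wrist_force: [-0.4, 0.2, 0.4]
finger_gap: 1.001
```

```bash
cat > chk.py <<'E'
from h import *
import sys
# blobs that differ from a reference top picture in the platter region
ref=cv2.imread('pics/top0.png')[110:275,325:465]
im=cv2.cvtColor(snap('top','last.png'),cv2.COLOR_RGB2BGR)[110:275,325:465]
d=(cv2.absdiff(ref,im).max(2)>40).astype('u1')
n,l,s,c=cv2.connectedComponentsWithStats(d)
for i in range(1,n):
    if s[i,4]>12: print(s[i]+[325,110,0,0,0],c[i]+[325,110])
o=manip.observe();R=o['eef_rot'];print(o['time'],o['tcp_pos'].round(4),'psi',np.arctan2(R[1,1],R[0,1]).round(3),'F',o['wrist_force'].round(1),'gap mm',round(o['finger_gap']*88,1))
E
python3 chk.py
```

```text
[ 325  149   87  126 7407] [365.65073579 214.39935196]
6.8 [ 0.5306 -0.1255  0.1163] psi -0.33 F [1.  0.2 0.3] gap mm 88.1
```

Emit:
move_arm:
  delta_pos:
    - [0.5, -0.8, -0.5]
    - [0, 0, -1.5]
    - [0, 0, -2.0]
    - [0, 0, -1.5]
    - [0, 0, -0.8]
  spin: [0.024, 0, 0, 0, 0]
  grip_force: 40

```text
time: 7.3
tcp_pos: [0.5349, -0.1332, 0.052]
eef_rot: [[0.301, 0.954, -0.002], [0.954, -0.301, 0.001], [0.0, -0.003, -1.0]]
wrist_force: [0.4, 0.1, 0.7]
finger_gap: 1.001
```

Emit:
move_arm:
  delta_pos:
    - [0, 0, 0]
    - [0, 0, 0]
    - [0, 0, 0]
    - [0, 0, 0]
    - [0, 0, 0]
  spin: [0, 0, 0, 0, 0]
  jaw: 1

```text
time: 7.8
tcp_pos: [0.5367, -0.134, 0.0544]
eef_rot: [[0.301, 0.954, 0.001], [0.954, -0.301, -0.0], [0.0, 0.002, -1.0]]
wrist_force: [4.0, -1.0, 0.5]
finger_gap: 0.569
```

Emit:
move_arm:
  delta_pos:
    - [0, 0, 0]
    - [0, 0, 0.5]
    - [0, 0, 1.5]
    - [0, 0, 2]
    - [0, 0, 2]
  spin: [0, 0, 0, 0, 0]

```text
time: 8.3
tcp_pos: [0.5353, -0.1336, 0.1143]
eef_rot: [[0.301, 0.954, -0.002], [0.954, -0.301, 0.001], [-0.0, -0.002, -1.0]]
wrist_force: [0.7, -0.2, -4.3]
finger_gap: 0.562
```

Emit:
move_arm:
  delta_pos:
    - [0, 0, 3]
    - [0, 0, 4]
    - [0, 0, 4]
    - [0, 2, 2.5]
    - [-0.4, 4.6, 0]
  spin: [0, 0, 0, 0.03, 0.04]

```text
time: 8.8
tcp_pos: [0.5353, -0.0701, 0.2552]
eef_rot: [[0.236, 0.972, 0.01], [0.972, -0.236, -0.003], [-0.001, 0.011, -1.0]]
wrist_force: [0.3, 1.3, -4.8]
finger_gap: 0.563
```

Emit:
move_arm:
  delta_pos:
    - [-0.4, 4.6, 0]
    - [-0.4, 4.6, 0]
    - [-0.4, 4.6, 0]
    - [-0.4, 4.6, 0]
    - [-0.4, 4.6, 0]
  spin: [0.04, 0.04, 0.04, 0.04, 0.04]

```text
time: 9.3
tcp_pos: [0.511, 0.1637, 0.2493]
eef_rot: [[0.034, 0.999, -0.0], [0.999, -0.034, -0.0], [-0.0, -0.0, -1.0]]
wrist_force: [1.3, -0.9, -3.7]
finger_gap: 0.564
```

Emit:
move_arm:
  delta_pos:
    - [-0.4, 4.6, 0]
    - [-0.4, 4.6, 0]
    - [-0.4, 4.6, 0]
    - [-0.4, 4.6, 0]
    - [0, 3, 0]
  spin: [0.04, 0.027, 0, 0, 0]

```text
time: 9.8
tcp_pos: [0.4945, 0.379, 0.249]
eef_rot: [[-0.033, 0.999, -0.001], [0.999, 0.033, 0.001], [0.001, -0.001, -1.0]]
wrist_force: [0.6, -0.5, -3.9]
finger_gap: 0.562
```

Emit:
move_arm:
  delta_pos:
    - [0, 1, 0]
    - [0, 0, -3]
    - [0, 0, -4]
    - [0, 0, -4]
    - [0, 0, -2]
  spin: [0, 0, 0, 0, 0]

```text
time: 10.3
tcp_pos: [0.4935, 0.3834, 0.1145]
eef_rot: [[-0.031, 1.0, -0.006], [1.0, 0.031, -0.005], [-0.005, -0.006, -1.0]]
wrist_force: [-1.5, -0.4, -5.5]
finger_gap: 0.56
```

```bash
python3 chk.py
```

```text
[332 182  57  41 691] [352.82778582 207.23878437]
[358 189  14  14  53] [365.98113208 194.50943396]
[398 199   4  11  18] [399.5        203.83333333]
10.35 [0.4922 0.3824 0.1117] psi 0.031 F [-0.5 -0.5 -7.1] gap mm 49.2
```

Emit:
move_arm:
  delta_pos:
    - [0.3, 0.2, -1.0]
    - [0, 0, -2.0]
    - [0, 0, -2.0]
    - [0, 0, -1.3]
    - [0, 0, -0.6]
  spin: [0, 0, 0, 0, 0]

```text
time: 10.85
tcp_pos: [0.4994, 0.388, 0.0495]
eef_rot: [[-0.031, 1.0, -0.0], [1.0, 0.031, -0.0], [-0.0, -0.0, -1.0]]
wrist_force: [-0.4, -0.5, -4.4]
finger_gap: 0.562
```

Emit:
move_arm:
  delta_pos:
    - [0, 0, -0.2]
    - [0, 0, 0]
  spin: [0, 0]

```text
time: 11.05
tcp_pos: [0.4997, 0.3885, 0.0485]
eef_rot: [[-0.031, 1.0, 0.001], [1.0, 0.031, 0.001], [0.001, 0.001, -1.0]]
wrist_force: [0.3, -0.0, -5.2]
finger_gap: 0.559
```

Emit:
move_arm:
  delta_pos:
    - [0, 0, -0.2]
    - [0, 0, 0]
    - [0, 0, 0]
    - [0, 0, 0]
  spin: [0, 0, 0, 0]
  jaw: -0.45

```text
time: 11.45
tcp_pos: [0.4998, 0.3887, 0.0468]
eef_rot: [[-0.031, 1.0, 0.001], [1.0, 0.031, 0.001], [0.001, 0.002, -1.0]]
wrist_force: [1.0, -0.1, -0.1]
finger_gap: 0.723
```

Emit:
move_arm:
  delta_pos:
    - [0, 0, 1]
    - [0, 0, 3]
    - [0, 0, 5]
    - [0, 0, 5]
    - [0, -2, 4]
  spin: [0, 0, 0, 0, 0]
  jaw: -0.45

```text
time: 11.95
tcp_pos: [0.4998, 0.3701, 0.2301]
eef_rot: [[-0.033, 0.999, 0.004], [0.999, 0.033, 0.003], [0.003, 0.004, -1.0]]
wrist_force: [0.3, 0.5, 0.2]
finger_gap: 0.726
```

```bash
python3 chk.py; python3 - <<'E'
import cv2,numpy as np
a=cv2.imread('pics/last.png')
cv2.imwrite('pics/p3.png',cv2.resize(a[110:275,120:465],None,fx=2.3,fy=2.3,interpolation=cv2.INTER_CUBIC))
E
```

```text
[332 182  57  41 692] [352.91040462 207.27312139]
[363 190   9  11  45] [366.73333333 194.53333333]
[398 199   4  11  18] [399.5        203.83333333]
12.0 [0.5028 0.3684 0.238 ] psi 0.032 F [ 1.3 -0.8  4.1] gap mm 63.8
```

View pics/p3.png

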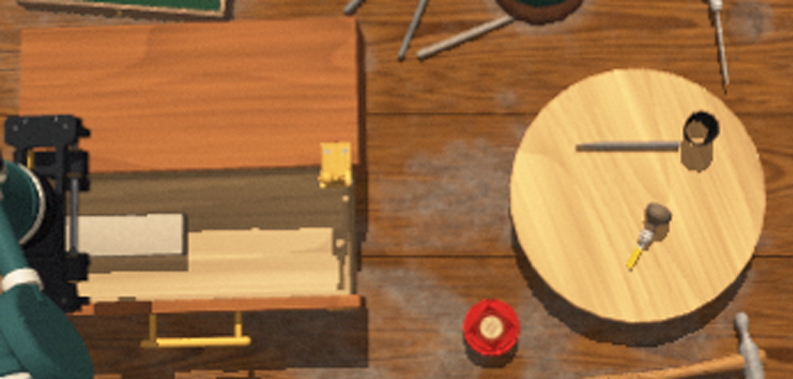

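The stone lies in the drawer, and its right end is at crop (185,235). The platter items are still in place, with the loupe at crop (701,130), the chisel along y=148 and the graver at (650,230). Next is the loupe.

Emit:
move_arm:
  delta_pos:
    - [0.4, -2.2, 0]
    - [0.85, -4.7, 0]
    - [0.85, -4.7, 0]
    - [0.85, -4.7, 0]
    - [0.85, -4.7, 0]
  spin: [0.027, 0.027, 0.027, 0.027, 0.027]
  jaw: -1

```text
time: 12.5
tcp_pos: [0.5371, 0.1566, 0.2265]
eef_rot: [[-0.167, 0.986, 0.001], [0.986, 0.167, 0.0], [0.0, 0.001, -1.0]]
wrist_force: [0.4, -0.4, -0.2]
finger_gap: 0.999
```

Emit:
move_arm:
  delta_pos:
    - [0.85, -4.7, 0]
    - [0.85, -4.7, 0]
    - [0.85, -4.7, 0]
    - [0.85, -4.7, 0]
    - [0.85, -4.7, 0]
  spin: [0.027, 0.027, 0.027, 0.027, 0.027]

```text
time: 13.0
tcp_pos: [0.5797, -0.0788, 0.2266]
eef_rot: [[-0.297, 0.955, 0.001], [0.955, 0.297, -0.0], [-0.001, 0.001, -1.0]]
wrist_force: [0.2, 0.5, 0.2]
finger_gap: 0.998
```

Emit:
move_arm:
  delta_pos:
    - [0.85, -4.7, 0]
    - [0.85, -4.7, 0]
    - [0.85, -4.7, 0]
    - [0.85, -4.7, -1]
    - [0.6, -3.5, -2]
  spin: [0, 0, 0, 0, 0]

```text
time: 13.5
tcp_pos: [0.6211, -0.3037, 0.1984]
eef_rot: [[-0.295, 0.955, 0.005], [0.955, 0.295, -0.003], [-0.004, 0.004, -1.0]]
wrist_force: [1.3, -0.4, 0.7]
finger_gap: 1.003
```

Emit:
move_arm:
  delta_pos:
    - [0.2, -0.9, -2.5]
    - [0, 0, -2.5]
    - [0, 0, -1.5]
    - [0, 0, -0.5]
    - [0, 0, 0]
  spin: [0, 0, 0, 0, 0]

```text
time: 14.0
tcp_pos: [0.6213, -0.3082, 0.1253]
eef_rot: [[-0.297, 0.955, -0.001], [0.955, 0.297, 0.001], [0.001, -0.001, -1.0]]
wrist_force: [-0.3, -0.5, -0.3]
finger_gap: 0.997
```

```bash
python3 chk.py; python3 - <<'E'
import cv2,numpy as np
a=cv2.imread('pics/last.png')
cv2.imwrite('pics/p4.png',cv2.resize(a[110:275,325:465],None,fx=3.6,fy=3.6,interpolation=cv2.INTER_CUBIC))
E
```

```text
[ 378  110   87  165 9167] [433.16493946 202.61241409]
[332 182  57  41 696] [352.79310345 207.34051724]
[363 190   9  10  36] [366.63888889 194.83333333]
[398 199   4  11  18] [399.5        203.83333333]
14.05 [ 0.622  -0.3085  0.1266] psi 0.302 F [ 0.4 -0.5 -0.5] gap mm 88.0
```

Emit:
move_arm:
  delta_pos:
    - [0.15, 0, -1]
    - [0, 0, -2]
    - [0, 0, -2]
    - [0, 0, -1.5]
    - [0, 0, -0.6]
  spin: [0, 0, 0, 0, 0]
  grip_force: 25

```text
time: 14.55
tcp_pos: [0.6224, -0.3082, 0.0531]
eef_rot: [[-0.297, 0.955, -0.002], [0.955, 0.297, 0.001], [0.001, -0.001, -1.0]]
wrist_force: [-1.0, -0.2, 1.1]
finger_gap: 1.0
```

Emit:
move_arm:
  delta_pos:
    - [0, 0, 0]
    - [0, 0, 0]
    - [0, 0, 0]
    - [0, 0, 0]
    - [0, 0, 0]
  spin: [0, 0, 0, 0, 0]
  jaw: 1

```text
time: 15.05
tcp_pos: [0.6235, -0.3091, 0.0556]
eef_rot: [[-0.297, 0.955, 0.001], [0.955, 0.297, -0.001], [-0.001, 0.001, -1.0]]
wrist_force: [-0.8, 0.8, -1.0]
finger_gap: 0.571
```

Emit:
move_arm:
  delta_pos:
    - [0, 0, 0]
    - [0, 0, 0.5]
    - [0, 0, 1.5]
    - [0, 0, 3]
    - [0, 0, 3]
  spin: [0, 0, 0, 0, 0]

```text
time: 15.55
tcp_pos: [0.6227, -0.3086, 0.1359]
eef_rot: [[-0.296, 0.955, -0.001], [0.955, 0.296, 0.001], [0.001, -0.001, -1.0]]
wrist_force: [0.9, 0.0, 0.1]
finger_gap: 0.434
```

Emit:
move_arm:
  delta_pos:
    - [0, 0, 4.5]
    - [0, 0, 4.5]
    - [-0.8, 2.3, 2.5]
    - [-1.5, 4.5, 0]
    - [-1.5, 4.5, 0]
  spin: [0, 0, 0.05, 0.13, 0.13]

```text
time: 16.05
tcp_pos: [0.5856, -0.1957, 0.2532]
eef_rot: [[-0.577, 0.817, 0.005], [0.817, 0.577, -0.002], [-0.004, 0.003, -1.0]]
wrist_force: [-0.1, 1.0, -0.3]
finger_gap: 0.436
```

Emit:
move_arm:
  delta_pos:
    - [-1.5, 4.5, 0]
    - [-1.5, 4.5, 0]
    - [-1.5, 4.5, 0]
    - [-1.5, 4.5, 0]
    - [-1.5, 4.5, 0]
  spin: [0.13, 0.13, 0.13, 0.13, 0.13]

```text
time: 16.55
tcp_pos: [0.5093, 0.0307, 0.2513]
eef_rot: [[-0.954, 0.3, 0.002], [0.3, 0.954, 0.0], [-0.002, 0.001, -1.0]]
wrist_force: [0.4, -1.0, -1.1]
finger_gap: 0.435
```

Emit:
move_arm:
  delta_pos:
    - [-1.5, 4.5, 0]
    - [-1.5, 4.5, 0]
    - [-0.8, 2.8, -1]
    - [-0.3, 1.0, -3]
    - [0, 0, -4]
  spin: [0.13, 0.13, 0.08, 0, 0]

```text
time: 17.05
tcp_pos: [0.4709, 0.1597, 0.1729]
eef_rot: [[-0.999, -0.033, 0.008], [-0.033, 0.999, 0.003], [-0.008, 0.002, -1.0]]
wrist_force: [0.5, 0.6, 0.7]
finger_gap: 0.432
```

Emit:
move_arm:
  delta_pos:
    - [0, 0, -4]
    - [0, 0, -2.5]
    - [0, 0, -1]
    - [0, 0, 0]
  spin: [0, 0, 0, 0]

```text
time: 17.45
tcp_pos: [0.4683, 0.157, 0.0942]
eef_rot: [[-1.0, -0.03, -0.002], [-0.03, 1.0, -0.001], [0.002, -0.0, -1.0]]
wrist_force: [-0.3, 1.0, -0.7]
finger_gap: 0.437
```

```bash
python3 chk.py
```

```text
[401 158  32  27 411] [421.19221411 171.22384428]
[370 168  27   9 154] [383.24675325 171.96753247]
[332 182  57  41 694] [352.85878963 207.0518732 ]
[363 191  11  15  85] [368.12941176 196.52941176]
[400 198  12  13  47] [407.10638298 202.63829787]
[385 201  21  27 175] [395.77142857 215.10857143]
17.5 [0.4696 0.1572 0.0956] psi 1.601 F [ 0.8 -0.1 -0.6] gap mm 38.5
```

Emit:
move_arm:
  delta_pos:
    - [-0.2, 0.9, -0.6]
    - [0, 0, -1.5]
    - [0, 0, -1.7]
    - [0, 0, -1.2]
    - [0, 0, -0.5]
  spin: [0, 0, 0, 0, 0]

```text
time: 18.0
tcp_pos: [0.467, 0.1665, 0.0394]
eef_rot: [[-1.0, -0.03, -0.0], [-0.03, 1.0, 0.0], [0.0, 0.0, -1.0]]
wrist_force: [-0.2, -0.9, -0.4]
finger_gap: 0.435
```

Emit:
move_arm:
  delta_pos:
    - [0, 0, -0.1]
    - [0, 0, 0]
  spin: [0, 0]

```text
time: 18.2
tcp_pos: [0.4676, 0.1664, 0.0392]
eef_rot: [[-1.0, -0.03, 0.001], [-0.03, 1.0, 0.0], [-0.001, 0.0, -1.0]]
wrist_force: [-0.1, -1.1, -0.3]
finger_gap: 0.435
```

Emit:
move_arm:
  delta_pos:
    - [0, 0, 0]
    - [0, 0, 0]
    - [0, 0, 0]
    - [0, 0, 0]
  spin: [0, 0, 0, 0]
  jaw: -0.3

```text
time: 18.6
tcp_pos: [0.4673, 0.1662, 0.039]
eef_rot: [[-1.0, -0.03, 0.001], [-0.03, 1.0, 0.0], [-0.001, 0.0, -1.0]]
wrist_force: [0.2, 0.1, -0.9]
finger_gap: 0.65
```

Emit:
move_arm:
  delta_pos:
    - [0, 0, 1]
    - [0, 0, 3]
    - [0, 0, 5]
    - [0, 0, 5]
    - [0, 0, 3]
  spin: [0, 0, 0, 0, 0]

```text
time: 19.1
tcp_pos: [0.4687, 0.1667, 0.2139]
eef_rot: [[-1.0, -0.03, 0.006], [-0.03, 1.0, 0.002], [-0.006, 0.002, -1.0]]
wrist_force: [1.0, -0.3, 1.0]
finger_gap: 0.648
```

```bash
python3 chk.py;  python3 - <<'E'
import cv2,numpy as np
a=cv2.imread('pics/last.png')
cv2.imwrite('pics/p5.png',cv2.resize(a[130:275,130:465],None,fx=2.38,fy=2.38,interpolation=cv2.INTER_CUBIC))
E
```

```text
[401 158  32  27 409] [421.23227384 171.200489  ]
[370 168  27   8 153] [383.24836601 171.93464052]
[332 182  57  41 695] [352.84748201 207.11366906]
[363 190  10  16  76] [368.11842105 196.28947368]
[400 198  12  13  49] [407.12244898 202.55102041]
[385 201  21  27 177] [395.73446328 214.98870056]
19.15 [0.4712 0.1674 0.2185] psi 1.601 F [1.6 1.2 1.9] gap mm 57.0
```

View pics/p5.png

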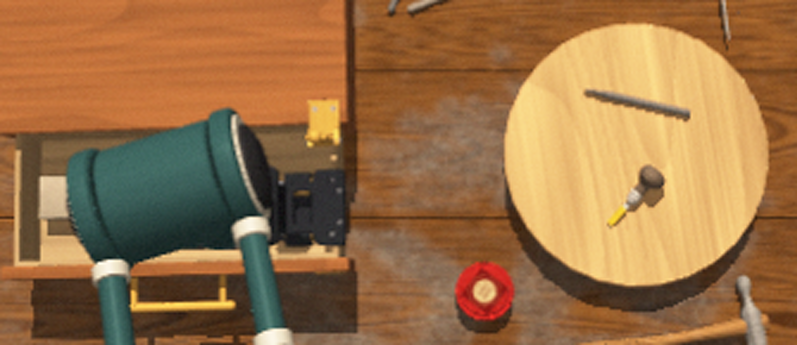

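The platter turned a little when the loupe was gripped and is now still. The chisel runs (585,92)–(689,116) and the graver (652,177) to (610,225) in this crop. I'll re-measure both.

```bash
cat > meas.py <<'E'
from h import *
np.set_printoptions(precision=4,suppress=True)
# dark/saturated blobs against pale wood on the platter -> axis ends
im=cv2.imread('pics/last.png');hsv=cv2.cvtColor(im,cv2.COLOR_BGR2HSV)
cen=proj('top',[[.5505,-.238,.04]])[0]
m=np.zeros(im.shape[:2],'u1');cv2.circle(m,tuple(int(v) for v in cen.round()),50,255,-1)
fg=((hsv[...,2]<150)|(hsv[...,1]<70)|((hsv[...,1]>165)&(hsv[...,2]>200)))&(m>0)
fg=cv2.morphologyEx(fg.astype('u1'),cv2.MORPH_CLOSE,np.ones((3,3),'u1'))
n,l,s,c=cv2.connectedComponentsWithStats(fg)
for i in range(1,n):
    if s[i,4]<25: continue
    p=np.argwhere(l==i)[:,::-1].astype(float)
    d=cv2.fitLine(p.astype('f4'),cv2.DIST_L2,0,.01,.01).ravel();t=(p-d[2:])@d[:2]
    e=np.array([d[2:]+d[:2]*t.min(),d[2:]+d[:2]*t.max()])
    w=onz('top',e,.047);a=w[1]-w[0]
    print('area',s[i,4],'px',c[i].round(1),'ends px',e.round(1).tolist(),'w',w[:,:2].tolist(),'mid',w.mean(0)[:2],'len',np.hypot(*a[:2]).round(4),'yaw',np.arctan2(a[1],a[0]).round(3))
E
python3 meas.py; python3 - <<'E'
from h import *
f=lambda p:[(x/2.38+130,y/2.38+130) for x,y in p]
print(onz('top',f([(585,92),(689,116)]),.045),onz('top',f([(652,177),(633,197),(610,225)]),[.06,.052,.043]))
E
```

```text
area 166 px [398.6 173.5] ends px [[375.9, 168.4], [419.2, 178.2]] w [[0.6216157424741017, -0.17701528155014556], [0.5937676888818357, -0.2967778000700126]] mid [ 0.6077 -0.2369] len 0.123 yaw -1.799
area 210 px [399.3 211.6] ends px [[386.0, 224.0], [407.7, 203.7]] w [[0.4668946190127241, -0.20257396767125266], [0.5227078864063818, -0.2634090639299208]] mid [ 0.4948 -0.233 ] len 0.0826 yaw -0.828
[[ 0.62121937 -0.17691536  0.045     ]
 [ 0.59256876 -0.29803764  0.045     ]] [[ 0.51980217 -0.25063092  0.06      ]
 [ 0.49744202 -0.22964747  0.052     ]
 [ 0.46567676 -0.2038395   0.043     ]]
```

Emit:
move_arm:
  delta_pos:
    - [0.2, -2.2, 1]
    - [0.4, -4.6, 1]
    - [0.4, -4.6, 0]
    - [0.4, -4.6, 0]
    - [0.4, -4.6, 0]
  spin: [-0.04, -0.09, -0.09, -0.09, -0.09]

```text
time: 19.65
tcp_pos: [0.4849, -0.0415, 0.2295]
eef_rot: [[-0.931, 0.364, 0.001], [0.364, 0.931, -0.0], [-0.001, 0.0, -1.0]]
wrist_force: [0.3, 0.9, -0.6]
finger_gap: 0.652
```

Emit:
move_arm:
  delta_pos:
    - [0.4, -4.6, 0]
    - [0.4, -4.6, 0]
    - [0.4, -4.6, 0]
    - [0.3, -3.8, -1]
    - [0.2, -2.2, -3]
  spin: [-0.09, -0.09, -0.09, -0.073, 0]

```text
time: 20.15
tcp_pos: [0.5044, -0.2422, 0.1924]
eef_rot: [[-0.754, 0.657, 0.007], [0.657, 0.754, -0.005], [-0.008, 0.001, -1.0]]
wrist_force: [0.7, 0.5, 0.4]
finger_gap: 0.654
```

Emit:
move_arm:
  delta_pos:
    - [0, 0, -4]
    - [0, 0, -3]
    - [0, 0, -1.5]
    - [0, 0, -0.5]
    - [0, 0, 0]
  spin: [0, 0, 0, 0, 0]

```text
time: 20.65
tcp_pos: [0.5023, -0.2377, 0.099]
eef_rot: [[-0.757, 0.654, -0.0], [0.654, 0.757, 0.0], [0.0, -0.0, -1.0]]
wrist_force: [-0.1, -0.8, 0.0]
finger_gap: 0.649
```

```bash
python3 chk.py
```

```text
[ 332  158  133  117 8354] [409.36940388 218.45989945]
20.7 [ 0.503  -0.2381  0.1   ] psi 0.859 F [ 0.5 -0.2 -0.5] gap mm 57.2
```

Emit:
move_arm:
  delta_pos:
    - [0, 0.15, -0.7]
    - [0, 0, -1.6]
    - [0, 0, -1.6]
    - [0, 0, -1.1]
    - [0, 0, -0.5]
  spin: [0, 0, 0, 0, 0]
  grip_force: 25

```text
time: 21.2
tcp_pos: [0.502, -0.236, 0.0432]
eef_rot: [[-0.757, 0.654, -0.0], [0.654, 0.757, 0.0], [0.0, -0.0, -1.0]]
wrist_force: [0.4, -0.4, -0.1]
finger_gap: 0.647
```

Emit:
move_arm:
  delta_pos:
    - [0, 0, 0]
    - [0, 0, 0]
    - [0, 0, 0]
    - [0, 0, 0]
    - [0, 0, 0]
  spin: [0, 0, 0, 0, 0]
  jaw: 1

```text
time: 21.7
tcp_pos: [0.5024, -0.2365, 0.0442]
eef_rot: [[-0.757, 0.654, 0.001], [0.654, 0.757, -0.0], [-0.001, 0.0, -1.0]]
wrist_force: [0.6, -0.5, -0.7]
finger_gap: 0.217
```

Emit:
move_arm:
  delta_pos:
    - [0, 0, 0]
    - [0, 0, 0.5]
    - [0, 0, 1.5]
    - [0, 0, 3]
    - [0, 0, 3]
  spin: [0, 0, 0, 0, 0]

```text
time: 22.2
tcp_pos: [0.5016, -0.2361, 0.125]
eef_rot: [[-0.757, 0.654, -0.001], [0.654, 0.757, 0.0], [0.001, -0.0, -1.0]]
wrist_force: [-0.1, 0.4, -0.5]
finger_gap: 0.153
```

```bash
python3 chk.py; python3 - <<'E'
from h import *
t=snap('top')[130:275,320:465];s=snap('scene')[120:265,280:480]
cv2.imwrite('pics/p6.png',cv2.cvtColor(cv2.resize(np.hstack([t,s]),None,fx=2.3,fy=2.3,interpolation=cv2.INTER_CUBIC),cv2.COLOR_RGB2BGR))
E
```

```text
[ 332  158  133  117 8205] [410.59024985 217.74271785]
22.25 [ 0.5053 -0.238   0.1313] psi 0.858 F [ 1.7 -0.4  3. ] gap mm 14.0
```

View pics/p6.png

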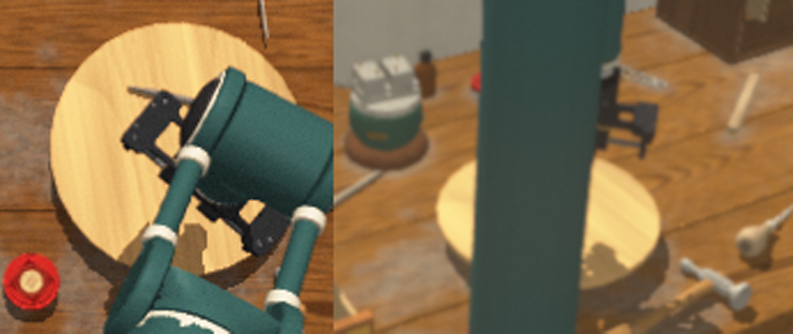

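The gripper has lifted off with a 14 mm gap, so it is holding the graver's neck. The chisel lies undisturbed at (160,95) in the left panel.

Emit:
move_arm:
  delta_pos:
    - [0, 0, 3]
    - [0, 0, 4.5]
    - [0, 1.5, 4.2]
    - [-0.1, 4, 0]
    - [-0.1, 4.7, 0]
  spin: [0, 0, 0, 0.09, 0.09]

```text
time: 22.85
tcp_pos: [0.5006, -0.1345, 0.2421]
eef_rot: [[-0.862, 0.507, 0.003], [0.507, 0.862, -0.001], [-0.003, 0.0, -1.0]]
wrist_force: [0.6, 0.8, -1.4]
finger_gap: 0.151
```

Emit:
move_arm:
  delta_pos:
    - [-0.1, 4.7, 0]
    - [-0.1, 4.7, 0]
    - [-0.1, 4.7, 0]
    - [-0.1, 4.7, 0]
    - [-0.1, 4.7, 0]
  spin: [0.09, 0.09, 0.09, 0.09, 0.09]

```text
time: 23.35
tcp_pos: [0.4939, 0.1024, 0.2397]
eef_rot: [[-0.997, 0.079, -0.002], [0.079, 0.997, -0.0], [0.002, -0.0, -1.0]]
wrist_force: [0.2, 0.0, -0.1]
finger_gap: 0.156
```

Emit:
move_arm:
  delta_pos:
    - [-0.2, 4.7, 0]
    - [-0.2, 4.2, 0]
    - [-0.1, 2.2, -1]
    - [0, 0.8, -3]
    - [0, 0, -4]
  spin: [0.09, 0.023, 0, 0, 0]

```text
time: 23.85
tcp_pos: [0.491, 0.2218, 0.1611]
eef_rot: [[-0.999, -0.033, 0.003], [-0.033, 0.999, 0.002], [-0.004, 0.002, -1.0]]
wrist_force: [0.4, -0.4, -0.5]
finger_gap: 0.156
```

Emit:
move_arm:
  delta_pos:
    - [0, 0, -4]
    - [0, 0, -3]
    - [0, 0, -1]
    - [0, 0, 0]
  spin: [0, 0, 0, 0]

```text
time: 24.25
tcp_pos: [0.488, 0.2188, 0.0784]
eef_rot: [[-1.0, -0.03, -0.005], [-0.03, 1.0, -0.002], [0.005, -0.002, -1.0]]
wrist_force: [0.3, 0.1, 0.7]
finger_gap: 0.155
```

```bash
python3 chk.py; python3 meas.py; python3 - <<'E'
from h import *
s=snap('scene')[150:330,100:330]
cv2.imwrite('pics/p7.png',cv2.cvtColor(cv2.resize(s,None,fx=3,fy=3,interpolation=cv2.INTER_CUBIC),cv2.COLOR_RGB2BGR))
E
```

```text
[401 158  32  27 413] [421.20823245 171.25423729]
[370 168  27   8 151] [383.09271523 171.96688742]
[332 182  57  41 696] [352.83333333 207.11206897]
[363 190  10  18  76] [368.13157895 196.61842105]
[392 198  20  30 231] [402.32900433 209.17748918]
24.3 [0.4897 0.2194 0.0804] psi 1.601 F [ 0.2 -0.1  0.2] gap mm 13.5
area 161 px [398.6 173.5] ends px [[375.9, 168.6], [419.0, 178.0]] w [[0.6210830754266675, -0.17690128461696736], [0.5943263671031102, -0.2962869808198059]] mid [ 0.6077 -0.2366] len 0.1223 yaw -1.791
```

View pics/p7.png

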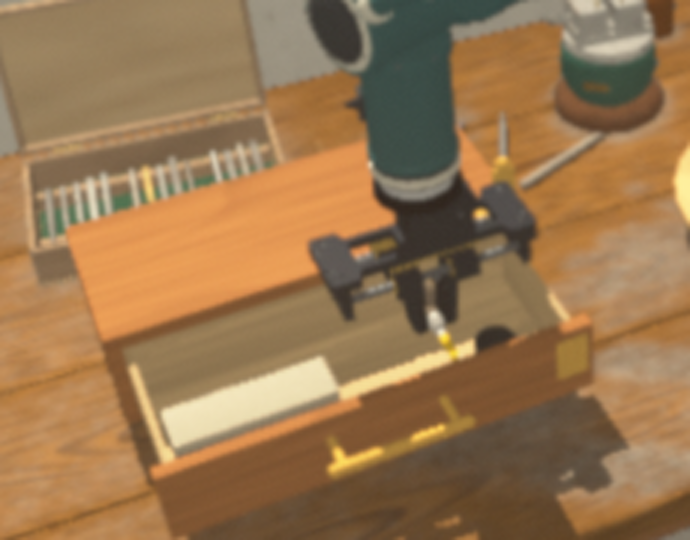

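The graver is held over the drawer. The loupe stands in the drawer at (495,340), the stone lies at left, and the latch is upright behind. I'll lower it and release.

Emit:
move_arm:
  delta_pos:
    - [0.3, 0.1, -0.7]
    - [0, 0, -1.5]
    - [0, 0, -1.4]
    - [0, 0, -1.0]
    - [0, 0, -0.4]
  spin: [0, 0, 0, 0, 0]

```text
time: 24.85
tcp_pos: [0.4916, 0.2201, 0.0286]
eef_rot: [[-1.0, -0.03, -0.003], [-0.03, 1.0, -0.001], [0.003, -0.001, -1.0]]
wrist_force: [0.7, -0.3, -1.0]
finger_gap: 0.159
```

Emit:
move_arm:
  delta_pos:
    - [0, 0, 0]
    - [0, 0, 0]
  spin: [0, 0]

```text
time: 25.05
tcp_pos: [0.4931, 0.2207, 0.0306]
eef_rot: [[-1.0, -0.03, -0.0], [-0.03, 1.0, -0.0], [0.0, -0.0, -1.0]]
wrist_force: [-0.4, 0.1, -0.1]
finger_gap: 0.157
```

Emit:
move_arm:
  delta_pos:
    - [0, 0, 0]
    - [0, 0, 0]
    - [0, 0, 0]
    - [0, 0, 0]
  spin: [0, 0, 0, 0]
  jaw: 0.3

```text
time: 25.45
tcp_pos: [0.4933, 0.2208, 0.0311]
eef_rot: [[-1.0, -0.03, 0.001], [-0.03, 1.0, 0.0], [-0.001, 0.0, -1.0]]
wrist_force: [-0.4, 0.1, -0.1]
finger_gap: 0.347
```

Emit:
move_arm:
  delta_pos:
    - [0, 0, 1]
    - [0, 0, 3]
    - [0, 0, 5]
    - [0, 0, 5]
    - [0, 0, 3]
  spin: [0, 0, 0, 0, 0]

```text
time: 25.95
tcp_pos: [0.4948, 0.2213, 0.2061]
eef_rot: [[-1.0, -0.03, 0.006], [-0.03, 1.0, 0.002], [-0.006, 0.002, -1.0]]
wrist_force: [1.4, 0.6, -0.3]
finger_gap: 0.353
```

```bash
python3 chk.py; python3 meas.py
```

```text
[401 158  32  27 413] [421.16949153 171.27118644]
[370 168  27   9 151] [383.02649007 172.00662252]
[332 182  57  41 695] [352.88920863 207.16978417]
[363 191  10  14  71] [368.25352113 196.46478873]
[392 198  20  30 235] [402.32340426 209.18297872]
26.0 [0.4972 0.2223 0.2109] psi 1.601 F [1.2 1.3 3.8] gap mm 30.8
area 162 px [398.4 173.5] ends px [[375.9, 168.5], [419.0, 178.1]] w [[0.6212121791770252, -0.17692691473124766], [0.5941311311840767, -0.29623899403255083]] mid [ 0.6077 -0.2366] len 0.1223 yaw -1.794
```

Emit:
move_arm:
  delta_pos:
    - [0.4, -1.6, 1]
    - [0.8, -3.4, 1]
    - [0.8, -3.4, 0]
    - [0.8, -3.4, 0]
    - [0.8, -3.4, 0]
  spin: [-0.07, -0.137, -0.137, -0.137, -0.137]
  jaw: -0.1

```text
time: 26.5
tcp_pos: [0.5292, 0.0675, 0.2215]
eef_rot: [[-0.829, 0.559, 0.001], [0.559, 0.829, 0.0], [-0.001, 0.001, -1.0]]
wrist_force: [-0.5, 0.2, -0.9]
finger_gap: 0.552
```

Emit:
move_arm:
  delta_pos:
    - [0.8, -3.4, 0]
    - [0.8, -3.4, 0]
    - [0.8, -3.4, 0]
    - [0.8, -3.4, 0]
    - [0.8, -3.4, 0]
  spin: [-0.137, -0.137, -0.137, -0.137, -0.137]

```text
time: 27.0
tcp_pos: [0.5691, -0.1028, 0.2212]
eef_rot: [[-0.288, 0.958, 0.001], [0.958, 0.288, -0.0], [-0.0, 0.0, -1.0]]
wrist_force: [-0.2, 0.4, -0.5]
finger_gap: 0.548
```

Emit:
move_arm:
  delta_pos:
    - [0.8, -3.4, 0]
    - [0.8, -3.4, 0]
    - [0.8, -3.4, 0]
    - [0.8, -2.4, -2]
    - [0.5, -1.0, -4]
  spin: [-0.137, -0.137, -0.137, -0.08, -0.033]

```text
time: 27.5
tcp_pos: [0.6095, -0.2413, 0.165]
eef_rot: [[0.228, 0.974, 0.009], [0.974, -0.228, -0.005], [-0.002, 0.01, -1.0]]
wrist_force: [-0.1, -0.3, -0.0]
finger_gap: 0.549
```

Emit:
move_arm:
  delta_pos:
    - [0, 0, -4]
    - [0, 0, -2]
    - [0, 0, -1]
    - [0, 0, 0]
  spin: [0, 0, 0, 0]

```text
time: 27.9
tcp_pos: [0.605, -0.2369, 0.0893]
eef_rot: [[0.224, 0.975, -0.003], [0.975, -0.224, 0.001], [0.001, -0.003, -1.0]]
wrist_force: [-0.2, 0.0, -0.1]
finger_gap: 0.554
```

```bash
python3 chk.py; python3 - <<'E'
from h import *
print([p.round(1).tolist() for p in proj('top',[[.607,-.237,.045],[.6212,-.1769,.045],[.594,-.296,.045]])])
a=cv2.imread('pics/last.png')[105:275,120:465]
cv2.imwrite('pics/p8.png',cv2.resize(a,None,fx=2.3,fy=2.3,interpolation=cv2.INTER_CUBIC))
E
```

```text
[  332   111   133   164 10912] [407.53638196 198.64644428]
[364 191   9  14  50] [368.04 195.52]
27.95 [ 0.6062 -0.2373  0.091 ] psi -0.226 F [0.1 0.2 1.3] gap mm 48.7
[[397.5, 173.7], [375.8, 168.7], [418.8, 178.2]]
```

View pics/p8.png

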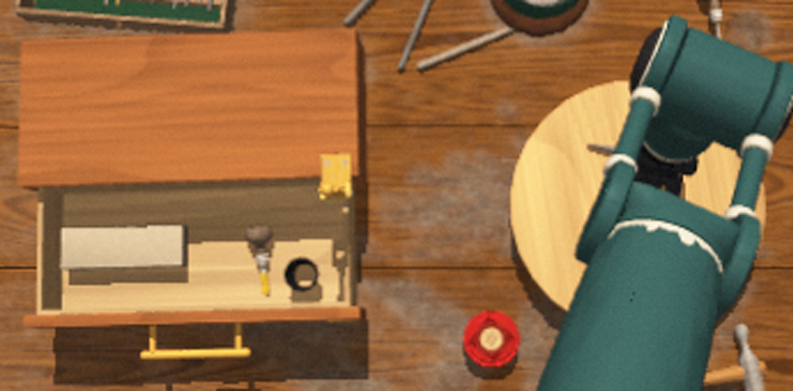

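In the drawer, the stone is at (122,247), the graver stands head-up-image at (260,240)–(265,293), and the loupe is at (301,273). The chisel tip is still where expected, at (590,148), so I'll grip it.

Emit:
move_arm:
  delta_pos:
    - [0.05, 0, -0.7]
    - [0, 0, -1.5]
    - [0, 0, -1.4]
    - [0, 0, -0.8]
    - [0, 0, -0.3]
  spin: [0, 0, 0, 0, 0]
  grip_force: 30

```text
time: 28.45
tcp_pos: [0.6053, -0.2367, 0.0416]
eef_rot: [[0.224, 0.975, -0.003], [0.975, -0.224, 0.001], [0.001, -0.003, -1.0]]
wrist_force: [0.1, 0.2, -0.9]
finger_gap: 0.552
```

Emit:
move_arm:
  delta_pos:
    - [0, 0, 0]
    - [0, 0, 0]
    - [0, 0, 0]
    - [0, 0, 0]
    - [0, 0, 0]
  spin: [0, 0, 0, 0, 0]
  jaw: 1

```text
time: 28.95
tcp_pos: [0.6071, -0.2376, 0.0443]
eef_rot: [[0.224, 0.975, 0.001], [0.975, -0.224, -0.001], [-0.0, 0.001, -1.0]]
wrist_force: [0.6, -0.9, 0.4]
finger_gap: 0.122
```

Emit:
move_arm:
  delta_pos:
    - [0, 0, 0]
    - [0, 0, 0.5]
    - [0, 0, 1.5]
    - [0, 0, 3]
    - [0, 0, 3]
  spin: [0, 0, 0, 0, 0]

```text
time: 29.45
tcp_pos: [0.606, -0.2371, 0.1248]
eef_rot: [[0.224, 0.975, -0.001], [0.975, -0.224, 0.001], [0.0, -0.001, -1.0]]
wrist_force: [-0.7, 0.3, -0.2]
finger_gap: 0.083
```

Emit:
move_arm:
  delta_pos:
    - [0, 0, 3]
    - [0, 0, 4.5]
    - [-0.3, 1.5, 4.2]
    - [-0.9, 4.4, 0]
    - [-0.9, 4.4, 0]
  spin: [0, 0, -0.014, -0.13, -0.13]

```text
time: 29.95
tcp_pos: [0.5867, -0.1344, 0.2449]
eef_rot: [[0.486, 0.874, 0.006], [0.874, -0.486, -0.001], [0.002, 0.006, -1.0]]
wrist_force: [0.1, 1.0, -1.9]
finger_gap: 0.081
```

Emit:
move_arm:
  delta_pos:
    - [-0.9, 4.4, 0]
    - [-0.9, 4.4, 0]
    - [-0.9, 4.4, 0]
    - [-0.9, 4.4, 0]
    - [-0.9, 4.4, 0]
  spin: [-0.13, -0.13, -0.13, -0.13, -0.13]

```text
time: 30.45
tcp_pos: [0.5399, 0.0873, 0.2422]
eef_rot: [[0.915, 0.403, 0.002], [0.403, -0.915, 0.0], [0.002, 0.0, -1.0]]
wrist_force: [1.0, -0.1, 0.2]
finger_gap: 0.081
```

Emit:
move_arm:
  delta_pos:
    - [-0.9, 4.4, 0]
    - [-0.9, 4.4, 0]
    - [-0.9, 4.4, 0]
    - [-0.7, 3.6, 0]
    - [-0.4, 1.6, -2]
  spin: [-0.13, -0.13, -0.13, 0, 0]

```text
time: 30.95
tcp_pos: [0.5037, 0.2738, 0.2252]
eef_rot: [[0.999, 0.034, 0.007], [0.034, -0.999, 0.004], [0.007, -0.004, -1.0]]
wrist_force: [-0.5, 0.2, -0.2]
finger_gap: 0.085
```

Emit:
move_arm:
  delta_pos:
    - [-0.1, 0.5, -4]
    - [0, 0, -4.5]
    - [0, 0, -3]
    - [0, 0, -1]
    - [0, 0, 0]
  spin: [0, 0, 0, 0, 0]

```text
time: 31.45
tcp_pos: [0.5006, 0.2742, 0.0949]
eef_rot: [[1.0, 0.031, -0.003], [0.031, -1.0, -0.001], [-0.003, 0.001, -1.0]]
wrist_force: [1.1, 0.4, -0.3]
finger_gap: 0.081
```

```bash
python3 chk.py
```

```text
[370 158  63  27 527] [413.22390892 171.63757116]
[332 182  57  41 697] [352.88091822 207.07890961]
[361 190  12  15  79] [367.82278481 196.15189873]
[392 198  20  30 233] [402.30901288 209.23175966]
31.5 [0.502  0.2748 0.0967] psi -1.54 F [-0.1 -0.1 -0.7] gap mm 6.8
```

Emit:
move_arm:
  delta_pos:
    - [0, 0, -1.2]
    - [0, 0, -2]
    - [0, 0, -1.8]
    - [0, 0, -1.0]
    - [0, 0, -0.6]
  spin: [0, 0, 0, 0, 0]

```text
time: 32.0
tcp_pos: [0.502, 0.2748, 0.0298]
eef_rot: [[1.0, 0.031, 0.001], [0.031, -1.0, 0.0], [0.001, -0.0, -1.0]]
wrist_force: [-0.2, -0.6, -0.0]
finger_gap: 0.082
```

Emit:
move_arm:
  delta_pos:
    - [0, 0, -0.1]
    - [0, 0, 0]
  spin: [0, 0]

```text
time: 32.2
tcp_pos: [0.5022, 0.2749, 0.0293]
eef_rot: [[1.0, 0.031, 0.001], [0.031, -1.0, 0.001], [0.001, -0.0, -1.0]]
wrist_force: [-1.3, -0.6, -1.2]
finger_gap: 0.078
```

Emit:
move_arm:
  delta_pos:
    - [0, 0, 0]
    - [0, 0, 0]
    - [0, 0, 0]
    - [0, 0, 0]
  spin: [0, 0, 0, 0]
  jaw: 0.5

```text
time: 32.6
tcp_pos: [0.5018, 0.2748, 0.0291]
eef_rot: [[1.0, 0.031, 0.001], [0.031, -1.0, 0.0], [0.001, -0.0, -1.0]]
wrist_force: [0.8, 0.2, 0.2]
finger_gap: 0.252
```

Emit:
move_arm:
  delta_pos:
    - [0, 0, 1]
    - [0, 0, 3]
    - [0, 0, 5]
    - [0, 0, 5]
    - [0, 0, 4]
  spin: [0, 0, 0, 0, 0]

```text
time: 33.1
tcp_pos: [0.5022, 0.275, 0.2127]
eef_rot: [[1.0, 0.031, 0.003], [0.031, -1.0, 0.001], [0.003, -0.001, -1.0]]
wrist_force: [0.6, 0.6, 0.9]
finger_gap: 0.252
```

Emit:
move_arm:
  delta_pos:
    - [0, -2, 2]
    - [-1.5, -4.5, 1]
    - [-1.5, -4.5, 0]
    - [-1.5, -4.5, 0]
    - [-1.5, -4.5, 0]
  spin: [0, 0, 0, 0, 0]
  jaw: 1

```text
time: 33.6
tcp_pos: [0.4408, 0.0733, 0.2398]
eef_rot: [[0.999, 0.032, 0.002], [0.032, -0.999, -0.0], [0.002, 0.0, -1.0]]
wrist_force: [0.8, 0.5, -0.0]
finger_gap: 0.008
```

```bash
python3 chk.py;python3 - <<'E'
from h import *
a=cv2.cvtColor(snap('top','last.png'),cv2.COLOR_RGB2BGR)[105:275,120:465]
cv2.imwrite('pics/p9.png',cv2.resize(a,None,fx=2.3,fy=2.3,interpolation=cv2.INTER_CUBIC))
E
```

```text
[370 158  63  27 526] [413.23954373 171.62927757]
[332 182  57  41 696] [352.88505747 207.0158046 ]
[363 190  11  18 101] [368.17821782 197.17821782]
[376 195   4   8  16] [377.9375 198.3125]
[392 198  20  30 232] [402.31465517 209.15086207]
33.65 [0.4384 0.0678 0.2392] psi -1.542 F [-1.5 -3.2 -0.5] gap mm 0.4
```

View pics/p9.png

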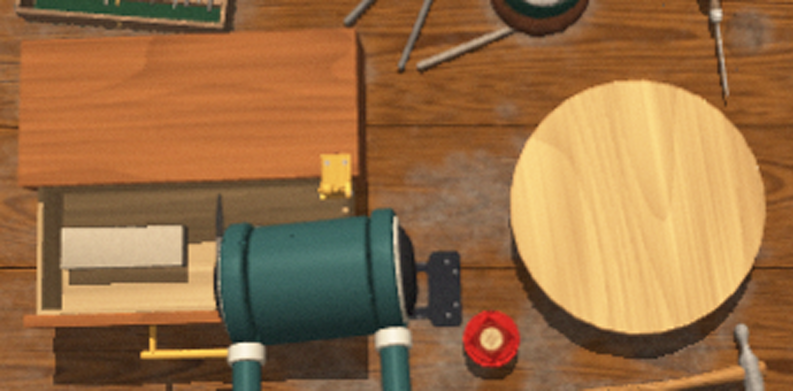

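All four items are in the drawer. The chisel end shows at (219,205), the platter is empty, and the tin is at (491,340) as before. Next I push the drawer shut from in front of its handle.

Emit:
move_arm:
  delta_pos:
    - [-1, 2.2, 0]
    - [-2, 4.5, 0]
    - [-2, 4.5, 0]
    - [-2, 4.5, 0]
    - [-2, 4, 0]
  spin: [0, 0, 0, 0, 0]

```text
time: 34.2
tcp_pos: [0.3506, 0.2743, 0.2397]
eef_rot: [[1.0, 0.031, 0.001], [0.031, -1.0, 0.002], [0.001, -0.002, -1.0]]
wrist_force: [-0.3, -0.4, 0.9]
finger_gap: 0.009
```

Emit:
move_arm:
  delta_pos:
    - [-1, 2.2, -2]
    - [0, 0, -4]
    - [0, 0, -4]
    - [0, 0, -2]
    - [0, 0, -1]
  spin: [0, 0, 0, 0, 0]

```text
time: 34.7
tcp_pos: [0.3399, 0.2935, 0.1067]
eef_rot: [[0.999, 0.032, -0.003], [0.032, -0.999, -0.002], [-0.003, 0.002, -1.0]]
wrist_force: [-0.3, -0.0, -0.3]
finger_gap: 0.004
```

Emit:
move_arm:
  delta_pos:
    - [0, 0, -1]
    - [0, 0, -2]
    - [0, 0, -1.5]
    - [0, 0, -0.9]
    - [0, 0, 0]
  spin: [0, 0, 0, 0, 0]

```text
time: 35.2
tcp_pos: [0.3415, 0.2936, 0.0544]
eef_rot: [[1.0, 0.031, -0.001], [0.031, -1.0, -0.0], [-0.001, 0.0, -1.0]]
wrist_force: [0.0, 0.2, -0.9]
finger_gap: 0.007
```

Emit:
move_arm:
  delta_pos:
    - [0.8, 0, 0]
    - [0.8, 0, 0]
    - [1, 0, 0]
    - [1.2, 0, 0]
    - [1.4, 0.1, 0]
  spin: [0, 0, 0, 0, 0]

```text
time: 35.7
tcp_pos: [0.3948, 0.2946, 0.0551]
eef_rot: [[1.0, 0.031, 0.0], [0.031, -1.0, -0.0], [0.0, 0.0, -1.0]]
wrist_force: [-1.7, -1.0, 0.7]
finger_gap: 0.004
```

Emit:
move_arm:
  delta_pos:
    - [1.5, 0, 0]
    - [1.5, 0.1, 0]
    - [1.5, 0, 0]
    - [1.4, 0.1, 0]
    - [1.3, 0, 0]
  spin: [0, 0, 0, 0, 0]

```text
time: 36.2
tcp_pos: [0.4669, 0.2967, 0.0545]
eef_rot: [[1.0, 0.031, -0.0], [0.031, -1.0, 0.0], [-0.0, -0.0, -1.0]]
wrist_force: [-1.8, 1.4, 1.0]
finger_gap: 0.003
```

Emit:
move_arm:
  delta_pos:
    - [1.1, 0, 0]
    - [0.9, 0, 0]
    - [0.7, 0.1, 0]
    - [0.5, 0, 0]
    - [0.4, 0, 0]
  spin: [0, 0, 0, 0, 0]

```text
time: 36.7
tcp_pos: [0.5018, 0.2977, 0.0546]
eef_rot: [[1.0, 0.031, -0.0], [0.031, -1.0, -0.0], [-0.0, 0.0, -1.0]]
wrist_force: [-1.1, -0.5, 0.5]
finger_gap: 0.002
```

Emit:
move_arm:
  delta_pos:
    - [0.3, 0, 0]
    - [0.3, 0, 0]
    - [0.2, 0, 0]
    - [0, 0, 0]
  spin: [0, 0, 0, 0]

```text
time: 37.1
tcp_pos: [0.5069, 0.2978, 0.0545]
eef_rot: [[1.0, 0.031, -0.006], [0.031, -1.0, -0.001], [-0.006, 0.0, -1.0]]
wrist_force: [-8.8, 2.2, 4.8]
finger_gap: 0.002
```

Emit:
move_arm:
  delta_pos:
    - [0.2, 0, 0]
    - [0.1, 0, 0]
    - [0, 0, 0]
  spin: [0, 0, 0]

```text
time: 37.4
tcp_pos: [0.507, 0.2977, 0.0545]
eef_rot: [[0.999, 0.03, -0.011], [0.03, -1.0, -0.001], [-0.011, 0.001, -1.0]]
wrist_force: [-16.7, 2.6, 11.5]
finger_gap: 0.006
```

Emit:
move_arm:
  delta_pos:
    - [-1, 0, 0]
    - [-2, 0, 0]
    - [-2, 0, 2]
    - [0, 0, 4]
    - [0, 0, 4]
  spin: [0, 0, 0, 0, 0]

```text
time: 37.9
tcp_pos: [0.4613, 0.2971, 0.1549]
eef_rot: [[0.999, 0.032, -0.001], [0.032, -0.999, -0.001], [-0.001, 0.001, -1.0]]
wrist_force: [1.5, 0.9, 0.1]
finger_gap: 0.008
```

```bash
python3 - <<'E'
from h import *
t=snap('top')[105:235,125:305];s=snap('scene')[150:300,100:320]
t=cv2.resize(t,None,fx=2.2,fy=2.2,interpolation=cv2.INTER_CUBIC);s=cv2.resize(s,None,fx=1.8,fy=1.9066,interpolation=cv2.INTER_CUBIC)
s=cv2.resize(s,(396,286))
cv2.imwrite('pics/p10.png',cv2.cvtColor(np.hstack([t,s]),cv2.COLOR_RGB2BGR))
# handle (x,y) by yellow mask seen in top
o=manip.observe();print(o['tcp_pos'],o['wrist_force'])
print('expected px shut handle centre',proj('top',[[.652-.13,.293,.0735],[.555,.119,.114],[.555,.119,.184]]))
E
```

```text
[0.4668496  0.30007943 0.16178853] [0.55014701 0.89125182 1.47736262]
expected px shut handle centre [[204.5569498  203.46031034]
 [266.27293631 189.46363347]
 [262.53046125 186.01075516]]
```

View pics/p10.png

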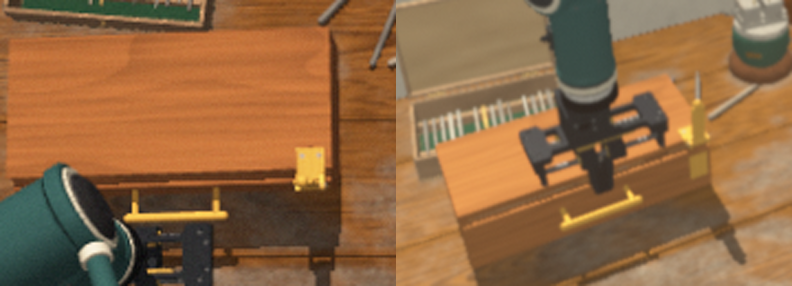

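The drawer is shut: in the left half its front is flush with the chest, the handle is at (178,215), and the wrist felt the stop at −17 N. The latch is still upright at (700,110) in the right half. I'll come from behind it with one open finger at the latch's y.

Emit:
move_arm:
  delta_pos:
    - [0, 0, 3]
    - [0, 0, 4]
    - [1, -2, 2]
    - [2.8, -3.8, 0]
    - [2.8, -3.8, 0]
  spin: [0, 0, 0, 0, 0]
  jaw: -1

```text
time: 38.5
tcp_pos: [0.5298, 0.2013, 0.2459]
eef_rot: [[0.999, 0.033, 0.004], [0.033, -0.999, 0.001], [0.004, -0.001, -1.0]]
wrist_force: [0.4, 0.5, -0.3]
finger_gap: 0.435
```

Emit:
move_arm:
  delta_pos:
    - [2.8, -3.8, 0]
    - [2.8, -3.8, 0]
    - [1.8, -3.8, 0]
    - [0.8, -1.8, 0]
    - [0, -0.4, 0]
  spin: [0, 0, 0, 0, 0]

```text
time: 39.0
tcp_pos: [0.6115, 0.063, 0.2438]
eef_rot: [[1.0, 0.028, -0.0], [0.028, -1.0, -0.001], [-0.0, 0.001, -1.0]]
wrist_force: [-0.3, 1.1, 0.3]
finger_gap: 0.89
```

Emit:
move_arm:
  delta_pos:
    - [0, 0, -2]
    - [0, 0, -3]
    - [0, 0, -3]
    - [0, 0, -1.5]
    - [0, 0, -0.5]
  spin: [0, 0, 0, 0, 0]

```text
time: 39.5
tcp_pos: [0.6086, 0.0664, 0.1422]
eef_rot: [[0.999, 0.032, -0.004], [0.032, -0.999, -0.0], [-0.004, 0.0, -1.0]]
wrist_force: [-0.6, 0.7, 0.3]
finger_gap: 1.001
```

```bash
python3 - <<'E'
from h import *
t=snap('top')[125:235,215:325];s=snap('scene')[160:280,210:330]
t=cv2.resize(t,(390,390),interpolation=cv2.INTER_CUBIC);s=cv2.resize(s,(390,390),interpolation=cv2.INTER_CUBIC)
cv2.imwrite('pics/p11.png',cv2.cvtColor(np.hstack([t,s]),cv2.COLOR_RGB2BGR))
o=manip.observe();print(o['tcp_pos'],o['wrist_force'],o['finger_gap'])
E
```

```text
[0.61017608 0.06621217 0.14434557] [ 0.12353379  0.44028086 -0.39145545] 1.001535733274386
```

View pics/p11.png

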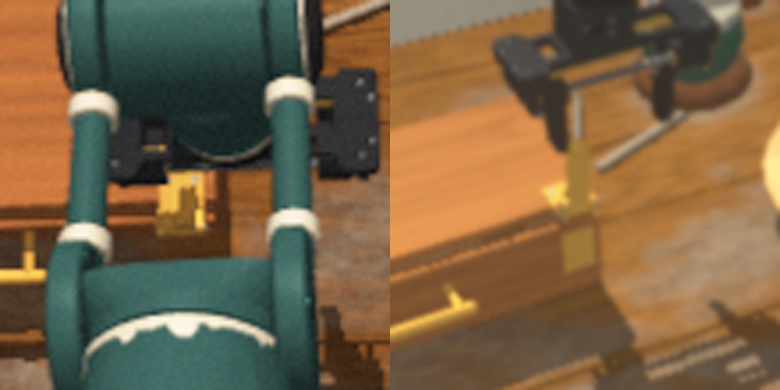

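The latch is upright at (578,170) in the right half, with the finger behind it at (557,115). I'll swing it forward.

Emit:
move_arm:
  delta_pos:
    - [-1, 0, 0.5]
    - [-1.5, 0, 0]
    - [-1.5, 0, 0]
    - [-1.2, 0, 0]
    - [-1.2, 0, 0]
  spin: [0, 0, 0, 0, 0]

```text
time: 40.1
tcp_pos: [0.5471, 0.0658, 0.1516]
eef_rot: [[1.0, 0.031, 0.004], [0.031, -1.0, 0.0], [0.004, -0.0, -1.0]]
wrist_force: [0.6, -0.8, -0.0]
finger_gap: 1.005
```

Emit:
move_arm:
  delta_pos:
    - [-1.2, 0, 0]
    - [-1.2, 0, 0]
    - [-1, 0, -0.5]
    - [-0.6, 0, -1]
    - [-0.4, 0, -1]
  spin: [0, 0, 0, 0, 0]

```text
time: 40.6
tcp_pos: [0.5049, 0.0656, 0.1254]
eef_rot: [[1.0, 0.03, 0.007], [0.03, -1.0, 0.0], [0.007, 0.0, -1.0]]
wrist_force: [8.0, -1.4, -0.1]
finger_gap: 1.002
```

```bash
python3 - <<'E'
from h import *
t=snap('top')[125:235,215:325];s=snap('scene')[160:280,210:330]
t=cv2.resize(t,(390,390),interpolation=cv2.INTER_CUBIC);s=cv2.resize(s,(390,390),interpolation=cv2.INTER_CUBIC)
cv2.imwrite('pics/p12.png',cv2.cvtColor(np.hstack([t,s]),cv2.COLOR_RGB2BGR))
o=manip.observe();print(o['tcp_pos'],o['wrist_force'],o['finger_gap'])
E
```

```text
[0.50434377 0.06551691 0.12424401] [ 7.75483746 -0.8318841  -1.53754012] 0.9986822931100288
```

View pics/p12.png

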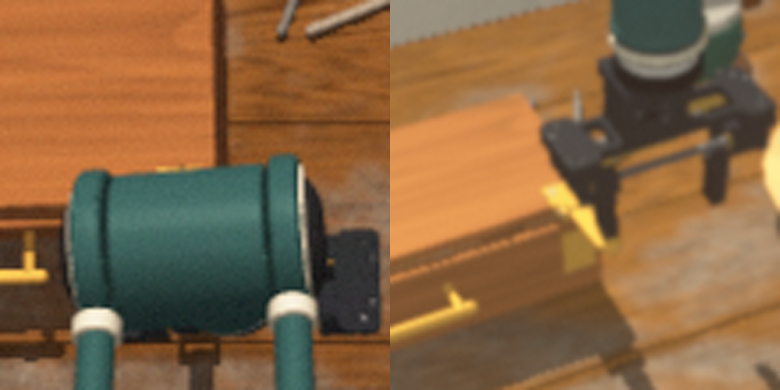

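The latch is tilted forward under the finger, which rests near the knob at (605,235). Now I press it down.

Emit:
move_arm:
  delta_pos:
    - [0.4, 0, -0.5]
    - [0, 0, -1]
    - [0, 0, -1.2]
    - [0, 0, -1.2]
    - [0, 0, -1]
  spin: [0, 0, 0, 0, 0]

```text
time: 41.2
tcp_pos: [0.5053, 0.0656, 0.0737]
eef_rot: [[1.0, 0.031, -0.003], [0.031, -1.0, -0.0], [-0.003, 0.0, -1.0]]
wrist_force: [0.3, 0.5, 0.6]
finger_gap: 1.001
```

Emit:
move_arm:
  delta_pos:
    - [0, 0, -0.6]
    - [0, 0, -0.3]
    - [0, 0, 0]
  spin: [0, 0, 0]

```text
time: 41.5
tcp_pos: [0.5067, 0.0656, 0.0665]
eef_rot: [[1.0, 0.031, -0.0], [0.031, -1.0, -0.0], [-0.0, 0.0, -1.0]]
wrist_force: [-0.1, -1.0, -0.4]
finger_gap: 0.998
```

Emit:
move_arm:
  delta_pos:
    - [0.6, 0, 0]
    - [0.8, 0, 0]
    - [0.8, 0, 0]
    - [0.6, 0, 0]
    - [0.3, 0, 0]
  spin: [0, 0, 0, 0, 0]

```text
time: 42.0
tcp_pos: [0.5384, 0.0657, 0.0667]
eef_rot: [[1.0, 0.031, 0.0], [0.031, -1.0, 0.0], [0.0, -0.0, -1.0]]
wrist_force: [-0.6, 0.3, -0.1]
finger_gap: 0.996
```

Emit:
move_arm:
  delta_pos:
    - [0.2, 0, 0]
    - [0.2, 0, 0]
    - [0.1, 0, 0]
    - [0, 0, 0]
  spin: [0, 0, 0, 0]

```text
time: 42.4
tcp_pos: [0.5427, 0.0657, 0.0667]
eef_rot: [[1.0, 0.031, 0.0], [0.031, -1.0, 0.0], [0.0, 0.0, -1.0]]
wrist_force: [-0.8, 0.7, -1.3]
finger_gap: 1.002
```

```bash
python3 - <<'E'
from h import *
t=snap('top')[125:235,215:325];s=snap('scene')[160:280,210:330]
t=cv2.resize(t,(390,390),interpolation=cv2.INTER_CUBIC);s=cv2.resize(s,(390,390),interpolation=cv2.INTER_CUBIC)
cv2.imwrite('pics/p13.png',cv2.cvtColor(np.hstack([t,s]),cv2.COLOR_RGB2BGR))
o=manip.observe();print(o['tcp_pos'],o['wrist_force'],o['finger_gap'])
E
```

```text
[0.54266821 0.06563072 0.06682758] [-0.4548137  -0.41419686 -1.21439574] 0.9989138333917613
```

View pics/p13.png

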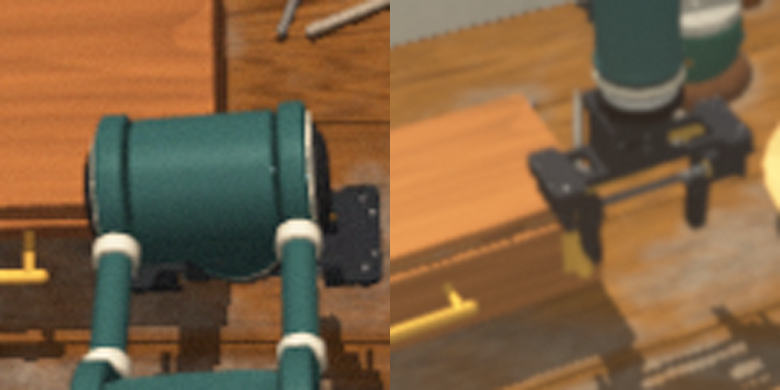

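The finger is down in front of the latch and only 0.5 N is felt so far. I'll keep pushing until it reaches the stop.

Emit:
move_arm:
  delta_pos:
    - [0.2, 0, 0]
    - [0.2, 0, 0]
    - [0, 0, 0]
  spin: [0, 0, 0]

```text
time: 42.8
tcp_pos: [0.5448, 0.0657, 0.0667]
eef_rot: [[0.999, 0.032, -0.004], [0.032, -0.999, -0.0], [-0.004, 0.0, -1.0]]
wrist_force: [-6.9, -0.3, 4.9]
finger_gap: 1.006
```

Emit:
move_arm:
  delta_pos:
    - [0.2, 0, 0]
    - [0, 0, 0]
  spin: [0, 0]

```text
time: 43.0
tcp_pos: [0.5448, 0.0657, 0.0666]
eef_rot: [[0.999, 0.033, -0.009], [0.033, -0.999, -0.0], [-0.009, 0.0, -1.0]]
wrist_force: [-14.2, -0.5, 10.9]
finger_gap: 1.002
```

The push now meets a hard stop, −14 N at the expected place. I'll back off, clear the view and check the latch numerically, since my 16 pictures are used up.

Emit:
move_arm:
  delta_pos:
    - [-1, 0, 0]
    - [-2, 0, 0]
    - [-3, 0, 0]
    - [-2, 0, 2]
    - [0, -3, 4]
  spin: [0, 0, 0, 0, 0]

```text
time: 43.5
tcp_pos: [0.4629, 0.0372, 0.1235]
eef_rot: [[0.999, 0.034, -0.009], [0.034, -0.999, 0.001], [-0.009, -0.001, -1.0]]
wrist_force: [0.9, -0.8, -0.7]
finger_gap: 0.997
```

Emit:
move_arm:
  delta_pos:
    - [0, -3, 4]
    - [0, -4, 3]
    - [0, -4.5, 2]
    - [0, -4.5, 0]
    - [0, -4.5, 0]
  spin: [0, 0, 0, 0, 0]

```text
time: 44.0
tcp_pos: [0.4696, -0.1716, 0.2188]
eef_rot: [[1.0, 0.031, 0.005], [0.031, -1.0, -0.002], [0.005, 0.002, -1.0]]
wrist_force: [0.6, 0.8, -0.0]
finger_gap: 1.003
```

```bash
cat > lat.py <<'E'
from h import *
H=np.array([.555,.119,.114]);x=np.array([.9995,.031,0])
for n in('scene','top'):
    im=snap(n,'end_%s.png'%n);hsv=cv2.cvtColor(im,cv2.COLOR_RGB2HSV)
    h=proj(n,[H])[0]
    m=((hsv[...,0]>=18)&(hsv[...,0]<=32)&(hsv[...,1]>110)&(hsv[...,2]>90)).astype('u1')
    u,v=h.round().astype(int);w=m[v-22:v+40,u-25:u+25]
    print(n,'hinge px',h.round(1));
    for r,row in enumerate(w):
        if row.any(): print(v-22+r,''.join('#' if q else '.' for q in row))
    print('cols from',u-25)
    for th in(1.57,2.4,2.8,3.0,3.14): print(th,proj(n,[H-.07*np.sin(th)*x+[0,0,.07*np.cos(th)]])[0].round(1))
o=manip.observe();print(o['tcp_pos'],o['time'])
E
python3 lat.py
```

```text
scene hinge px [268.8 222.9]
215 ....................####..........................
216 .................########.........................
217 ..............###########.........................
218 .............#############........................
219 .............################.....................
220 ..............################....................
221 ..............################....................
222 ...............###############....................
223 ................##############....................
224 .................############.....................
225 ..................##########......................
226 ..................##########......................
227 ...................#########......................
228 ....................########......................
229 .....................#######......................
230 .....................########.....................
231 .....................########.....................
232 ....................#########.....................
233 ...................##########.....................
234 ....................##
[... 1260 characters left out ...]
.
183 ...................############...................
184 ...................#############..................
185 ..................##############..................
186 ..................##############..................
187 ..................##############..................
188 ..................##############..................
189 ..................#############...................
190 ..................#####...##.##...................
191 ..................###.............................
193 ..........................#..#....................
cols from 241
1.57 [266.8 216. ]
2.4 [269.1 208.9]
2.8 [269.6 200.8]
3.0 [269.6 196. ]
3.14 [269.6 192.6]
[ 0.46904568 -0.17424968  0.21774621] 44.1
```

```bash
python3 - <<'E'
from h import *
a=cv2.imread('pics/top0.png');b=cv2.imread('pics/end_top.png')
def red(i):
    h=cv2.cvtColor(i,cv2.COLOR_BGR2HSV);m=(((h[...,0]<6)|(h[...,0]>174))&(h[...,1]>190)&(h[...,2]>110)).astype('u1')[235:270,315:355];M=cv2.moments(m,True);return M['m00'],M['m10']/max(M['m00'],1)+315,M['m01']/max(M['m00'],1)+235
print('tin',red(a),red(b))
def hnd(i):
    h=cv2.cvtColor(i,cv2.COLOR_BGR2HSV);m=((h[...,0]>=18)&(h[...,0]<=32)&(h[...,1]>150)&(h[...,2]>150)).astype('u1')[180:235,175:240];y,x=np.nonzero(m);return x.mean()+175,np.bincount(y).argmax()+180
print('handle bar row, before/after',hnd(a),hnd(b),'predicted shut',proj('top',[[.5215,.293,.0735]]))
d=(cv2.absdiff(a,b).max(2)>45).astype('u1');n,l,s,c=cv2.connectedComponentsWithStats(d)
for i in range(1,n):
    if s[i,4]>15: print(s[i])
E
```

```text
tin (368.0, 333.39673913043475, 251.97282608695653) (368.0, 333.3451086956522, 251.88858695652175)
handle bar row, before/after (np.float64(203.55113636363637), np.int64(215)) (np.float64(204.10614525139664), np.int64(203)) predicted shut [[204.55199471 203.64299775]]
[  228   158   228   242 12616]
[158 186  97   5 132]
[ 134  187  136   34 1803]
[136 189  15   2  26]
[271 194   5   8  21]
[231 217  34   4 123]
[ 144  222  132   28 1217]
[393 284   6  10  53]
[351 299   9  11  55]
[388 335  21  42 211]
[631 334   9   9  35]
[612 341  14   6  46]
[ 585  345   55   46 1095]
[572 350  20  39 272]
[305 365  12   3  18]
[383 381   8  16  32]
[296 389  12   5  36]
```

The handle's bar row matches the shut prediction (203 measured, 203.6 predicted), the tin hasn't moved, and the latch hangs down. Handing in.

```bash
python3 -c "
from rig import workorder,manip
print(manip.observe()['time'],workorder.job_done())"
```

```text
the job is handed in; nothing more can be done
44.1 None
```

The turntable is cleared and the job is handed in at 44.1 s of the 210 s allowed. I pulled the drawer to its stop and lifted in the oilstone, loupe, graver and chisel; there was no cork block at this start. I then pushed the drawer shut and, after that, swung the latch down.

**Last checks:**
- **Platter:** it was empty in the last picture I viewed, taken with all four items in the drawer. They can't be seen now that it is shut.
- **Drawer:** it met its stop at about 17 N. The handle sits at row 203 in the top image, where 203.6 was predicted for fully shut.
- **Latch:** it met a hard stop at about 14 N. The scene image puts the knob within about 1.5 px of its straight-down position, which leaves up to roughly 0.1 rad of uncertainty. I checked this by numbers only, because all 16 allowed pictures had been viewed.
- **Red tin:** it has not moved, to within 0.1 px.
- **Other bench tools:** I did not check these one by one at the end, because the arm covered part of the final top picture. Nothing on the parts of the bench in view had moved.

The platter turned a little when I gripped the loupe, so I measured the graver and chisel again before picking them up. No check failed, and I noticed no grip slip or knocked item.

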